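Free the jammed vanity drawer and put the comb away

ROBOT

A 6-joint arm with a two-finger parallel gripper is mounted at the origin on the work surface. World frame = base frame: x ahead of the robot, y to its left, z up, the work surface at z = 0. Lengths are in mm, angles in rad, forces in N, time in s.
With the tool pointing down it reaches from about 300 to 850 mm from the base axis. Payload 4.2 kg.
Tool frame: the origin (TCP) lies midway between the tips of the shut fingers; the grasp point (between the pads) lies 19 mm behind it; x points along the fingers, y is the direction in which the jaws open and shut, and the axes are right-handed (so a half turn about x gives the same grasp; the last joint's range is limited). The gripper opens to 91 mm and grips with 3 to 60 N. Pads are 32 mm wide; open, the fingers measure 118 mm over their backs; the gripper's body (76 mm by 178 mm) begins 60 mm behind the grasp point.
Start: joints at [1.253, 0.32, 1.565, -0, 1.257, -0.02], TCP at [168.719, 549.71, 176.076] pointing down, gripper open.
Joint ranges: [-3.11, 3.11], [-0.84, 2.01], [0.21, 2.61], [-1.34, 4.49], [0.05, 2.63], [-2.56, 2.56]. Speed limits (rad/s): [2.57, 2.57, 3.14, 3.14, 3.14, 3.14].

INTERFACE

Orientations are given as a unit quaternion [x, y, z, w].
In Python, from rig import * gives the robot as it stands.
- The arm moves only by the tool carry_out, never from a script. Its argument "targets" is a list of rows, each a list of 7 numbers: the shift along the tool's x, y, z in mm, then the turn, a rotation vector about the tool's x, y, z in degrees, then the closure in counts, from 0 (fully open) to 255 (shut). In form: [[x, y, z, ax, ay, az, hand], ...]. A call has 1 to 10 rows; each row is the pose to reach, as a shift and turn from the pose commanded when the call began, along the tool's axes at that moment; what a row does not reach only later rows make up. A row lasts 1/12 s, in which the tool goes at most 41.7 mm and 7.16 degrees, less where a joint would pass 70% of its speed; a pose out of reach is approached as far as the arm can. A call with a gripper value outside its range is refused whole. The fingers move at their own pace and stop on an object; "force" is the grip in N (left out, the last holds). Time passes only in rows, so rows that repeat a pose let the fingers close. It gives the time, the measured TCP pose, the force and the opening at its end, in the units of the state.
- observe(): the state, without advancing time (a new reading comes with each control period).
- camera(name): name is "scene" or "top" or "wrist"; returns (picture, depth): 384x512x3 uint8, red, green, blue; 384x512 float32, mm along the optical axis (not along the pixel's ray), 0 where there is no reading.
- camera_params(name): a dict with "K" (3x3 intrinsics, pixels), "distortion" ([k1, k2, p1, p2, k3] as OpenCV has them; the pictures are not rectified), "rvec" (rotation vector, rad) and "tvec" (3), from world to camera coordinates, as OpenCV has them. Camera axes: x right, y down, z forward; pixel columns grow to the right and rows downward; lengths in mm; the calibration is good to about 2 mm. A picture is of the moment at which its call begins: read the wrist's pose just before it. camera_params takes no time and is no camera call; for the wrist camera it gives the pose at the moment of the call.
- close_job(): hands the job in, once; it reports no verdict.
The state is a dict: "clock": time; "joint_positions": joint angles; "dq": joint speeds; "joint_torque": joint torques, N m; "tool_pos": TCP position; "tool_rot": TCP orientation; "force": force on the tool from outside, world axes, zero at the start; "wrist_torque": the same for the moment, N m; "opening": finger opening in mm.
Only numpy, scipy, OpenCV 4.12 (cv2) and the standard library are available. Lean on these libraries where they do the work, as an engineer would, in place of code of your own. Each camera call takes 0.05 s, during which the arm holds its last target.

TASK

The little drawer on the vanity cannot close because the tall frosted glass jar is standing in it. First lift the jar out and set it down gently, upright, on the stone tray beside the tumbler (it is glass: do not drop or tip it), then lay the comb flat in the open drawer, and finally push the drawer fully shut without slamming it. Leave everything else standing where it is.

Things in the scene. Friction and masses are not known exactly. Their poses are not given: they have to be found in the camera images.
- jar_center (a point): Frosted glass jar, metal twist cap (stays on; one rigid piece), 95 mm tall, about 0.25 kg: cylinder 60 mm across for the lower 66 mm, cap 56 mm across from 70 mm to the top. It starts standing on the drawer's floor in the pulled-out part, rising 55 mm above the side walls and 25 mm above the unit's top. Point: its centre, half-way up (47.5 mm above its underside); z up the jar.
- comb_center (a point): Hard black plastic comb lying flat on the vanity: 180 mm long (its x), 30 mm wide (its y; spine on +y, teeth to -y), 8 mm thick (z), 40 g. Point: its centre. Pinch it across its 30 mm width. It fits the pulled-out part of the drawer laid crosswise, along the drawer's y, either way round and either face up.
- unit: Pale wooden drawer unit fixed on the vanity, 200 mm deep (x), 270 mm wide (y), 85 mm high. Origin at the centre of its underside; its -x side is the front, towards the robot, and the front face of the case lies 100 mm from the origin. Holds one drawer that slides out along the unit's -x axis.
- drawer (a joint): How far the drawer is pulled out of the unit, in m: 0 is fully shut, 0.15 fully out. It starts 0.125 to 0.145 out. It slides with light friction (about 1.5 N) and stays where it is left.
- drawer_in (a point): Centre of the drawer's inner floor, 15 mm above the vanity; moves with it; axes as the unit's. Floor inside: 180 mm in x (front panel at -90), 230 mm in y. Side walls 5 mm thick, 40 mm above the floor; front panel 14 mm thick, 57 mm above it. Open from above only from x = -90 mm to -90 mm + the drawer joint's value; the rest lies inside the unit, whose mouth is 58 mm above this floor.
- drawer_knob (a point): Centre of the outer (-x) end of the drawer's metal knob, 22 mm in diameter, standing 20 mm out from the middle of the drawer's front, 42 mm above the vanity; moves with the drawer, same axes as the unit. Pushing here towards the unit's +x shuts the drawer.
- tray: Flat grey stone tray fixed on the vanity, 200 mm (x) by 130 mm (y). Origin at the centre of its underside; its floor is 6 mm above the origin, with a rim 4 mm wide and 12 mm high. The tumbler stands on its +x half; the -x half, centred 45 to 50 mm from the origin, is free for the jar.
- tumbler: Chrome tumbler, 72 mm in diameter, 95 mm tall, standing on the tray about 55 mm from the tray's origin along its +x. Origin at the centre of its underside. Not to be disturbed.
- holder: White ceramic toothbrush holder with two brushes, 72 mm in diameter, 172 mm tall with the brushes. Origin under its centre. Not to be disturbed.
- lotion: White pump bottle, 60 mm in diameter, 183 mm tall. Origin under its centre. Not to be disturbed.
- soap_dish: Clear soap dish with a bar of soap, 120 x 80 mm, 30 mm tall. Origin under its centre. Not to be disturbed.
- nail_brush: Wooden nail brush, 95 x 40 mm, 34 mm tall. Origin under its centre. Not to be disturbed.
- pot: Small white cream pot, 52 mm in diameter, 42 mm tall, standing on the rear part of the drawer unit's top. Origin under its centre. Not to be disturbed.

How it is judged (in metres and radians):
On the way, in this order (a step that is already met when the one before it is completed fails the run):
1. The jar stands upright on the tray, let go of, with the drawer still open (x of jar_center in the frame of tray between -0.08 and 0.08 m and y of jar_center in the frame of tray between -0.045 and 0.045 m and z of jar_center in the frame of tray between 0.049 and 0.058 m and angle between jar_center's own z axis and vertical below 0.1 rad and contact force between the fingers and jar below 0.1 N and value of joint drawer above 0.06 m), for 0.2 s.
2. The comb lies flat in the open drawer, let go of (x of comb_center in the frame of drawer_in between -0.09 and 0.09 m and y of comb_center in the frame of drawer_in between -0.1 and 0.1 m and z of comb_center in the frame of drawer_in between 0 and 0.01 m and angle between the z axis of comb_center and the z axis of drawer_in, either way round below 0.12 rad and contact force between the fingers and comb below 0.1 N and value of joint drawer above 0.04 m), for 0.2 s.
At the end, for the whole second after the job is handed in: The drawer is shut (less than 5 mm open) with the comb lying flat on its floor (within 0.12 rad, centre less than 10 mm above the floor), and the jar stands upright (within 0.1 rad) and at rest on the tray's floor, its centre within 80 mm of the tray's centre along x and 45 mm along y (value of joint drawer below 0.005 m and x of comb_center in the frame of drawer_in between -0.09 and 0.09 m and y of comb_center in the frame of drawer_in between -0.1 and 0.1 m and z of comb_center in the frame of drawer_in between 0 and 0.01 m and angle between the z axis of comb_center and the z axis of drawer_in, either way round below 0.12 rad and x of jar_center in the frame of tray between -0.08 and 0.08 m and y of jar_center in the frame of tray between -0.045 and 0.045 m and z of jar_center in the frame of tray between 0.049 and 0.058 m and angle between jar_center's own z axis and vertical below 0.1 rad and linear speed of each of jar, comb below 0.02 m/s); the robot touches nothing.
It fails at once if the jar is tipped more than 0.6 rad (angle between jar_center's own z axis and vertical above 0.6 rad).
It fails at once if the jar is dropped (moves faster than 0.5 m/s while no finger touches it) (contact force between the fingers and jar below 0.05 N and linear speed of jar above 0.5 m/s).
It fails at once if the drawer is slammed (faster than 0.5 m/s) (velocity of joint drawer below -0.5 m/s).
It fails at once if a bystander (tumbler, toothbrush holder, pump bottle, soap dish, nail brush or cream pot) is moved more than 30 mm or tipped (distance of any of tumbler, holder, lotion, soap_dish, nail_brush, pot from where it was at the start of the episode above 0.03 m or angle between any of tumbler, holder, lotion, soap_dish, nail_brush, pot's own z axis and vertical above 0.3 rad).
It also fails if it takes over 69 s, if anything falls off the work surface, if the arm or the gripper's body presses on something with over 40 N, if the wrist force passes 120 N, or if a joint passes its speed limit or range.

## Working session

There is one attempt and no reset: what is moved stays moved. The work goes in short steps, Python scripts to look and compute and a tool call to move; the robot and the scene stay as the last step left them, time stands still between calls to the robot, and variables do not carry over. Pictures are saved under pics/ and viewed, and the job is handed in when it is done.

Besides the shell and the picture viewer there is one more tool, called after "Request:" by a JSON object that holds its "method" and its "body". carry_out: Moves the arm, as the interface text tells. Its arguments: {"type":"object","properties":{"targets":{"type":"array","items":{"type":"array","items":{"type":"number"}}},"force":{"type":"number"}},"required":["targets"]}

```bash
mkdir -p pics; ls; python3 - <<'E'
from rig import *
import cv2,numpy as np
print(observe())
for n in ["scene","top"]:
    p,d=camera(n); cv2.imwrite(f"pics/{n}0.png",p[:,:,::-1]); np.savez(f"{n}0.npz",p=p,d=d)
    print(camera_params(n))
E
```

```text
pics
{'clock': 0.0, 'joint_positions': array([ 1.25297739e+00,  3.20298891e-01,  1.56570076e+00, -3.18880351e-05,
        1.25740437e+00, -1.99831710e-02]), 'dq': array([-0.00065452, -0.0018988 ,  0.00115547,  0.00029047,  0.00051804,
       -0.00064076]), 'joint_torque': array([-2.86172733e-03, -4.12474179e+01, -2.31977820e+01,  7.22868950e-02,
        4.59645374e-02, -1.55901748e-04]), 'tool_pos': array([168.55137474, 549.12431187, 175.20790553]), 'tool_rot': array([ 0.10427548,  0.69937798, -0.10554169,  0.69918382]), 'force': array([ 0.27409095, -0.19391065,  0.38823063]), 'wrist_torque': array([-0.01141795, -0.02453527,  0.0078231 ]), 'opening': 91.21768717085523}
{'K': array([[429.93664503,   0.        , 254.42333321],
       [  0.        , 429.93664503, 190.96059015],
       [  0.        ,   0.        ,   1.        ]]), 'distortion': array([0.01205654, 0.        , 0.        , 0.        , 0.        ]), 'rvec': array([ 1.36657212,  2.47656871, -0.66501028]), 'tvec': array([ 304.73029113, -412.85115661, 1767.76935144])}
{'K': array([[349.49981918,   0.        , 255.70575825],
       [  0.        , 349.49981918, 191.14029588],
       [  0.        ,   0.        ,   1.        ]]), 'distortion': array([-0.00343254,  0.        ,  0.        ,  0.        ,  0.        ]), 'rvec': array([ 2.1545211 , -2.12115588,  0.16179215]), 'tvec': array([  -7.42454216,  617.03228356, 1334.46205339])}
```

View pics/scene0.png

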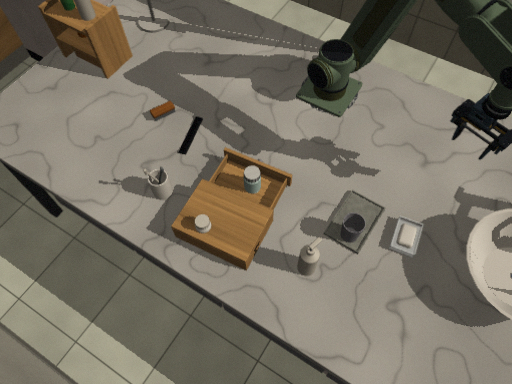

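View pics/top0.png

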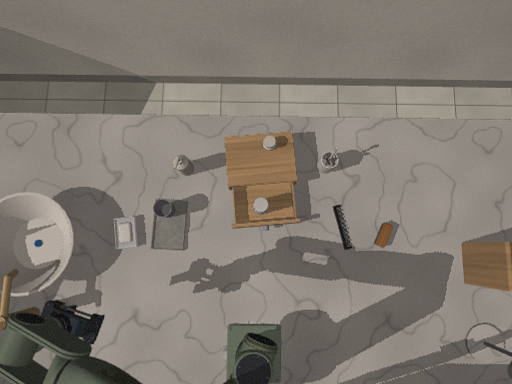

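```bash
cat > h.py <<'E'
import cv2,numpy as np
from scipy.spatial.transform import Rotation as R
def ray(P,uv):
    uv=np.asarray(uv,float).reshape(-1,1,2)
    n=cv2.undistortPoints(uv,P["K"],P["distortion"]).reshape(-1,2)
    M=cv2.Rodrigues(P["rvec"])[0]
    d=np.c_[n,np.ones(len(n))]@M
    return -M.T@P["tvec"],d
def plane(P,uv,z):
    o,d=ray(P,uv); return o+d*((z-o[2])/d[:,2])[:,None]
def cloud(P,depth):
    v,u=np.mgrid[:384,:512]
    o,d=ray(P,np.c_[u.ravel(),v.ravel()])
    return (o+d*depth.reshape(-1,1)).reshape(384,512,3)
def proj(P,X): return cv2.projectPoints(np.asarray(X,float).reshape(-1,1,3),P["rvec"],P["tvec"],P["K"],P["distortion"])[0].reshape(-1,2)
E
python3 - <<'E'
from rig import *
from h import *
a=np.load("top0.npz");p=a["p"];d=a["d"];P=camera_params("top")
c=p[120:270,100:410,::-1]; c=cv2.resize(c,None,fx=2.55,fy=2.55,interpolation=cv2.INTER_CUBIC)
cv2.imwrite("pics/topcrop.png",c)
C=cloud(P,d)
for u,v in [(260,205),(170,240),(343,227),(240,170),(300,300),(285,205),(242,225),(163,208),(269,143),(330,160)]: print(u,v,C[v,u].round(1))
E
```

```text
260 205 [554.3 -15.1 115.9]
170 240 [420.9 342.1   4.7]
343 227 [ 483.8 -351.1    1.1]
240 170 [693.4  64.3  85.8]
300 300 [ 196.8 -177.5   -2.3]
285 205 [ 567.9 -116.6   12.6]
242 225 [481.3  52.5  71.7]
163 208 [548.2 375.5  11.8]
269 143 [790.9 -46.  127.7]
330 160 [ 757.9 -301.9    9.2]
```

View pics/topcrop.png

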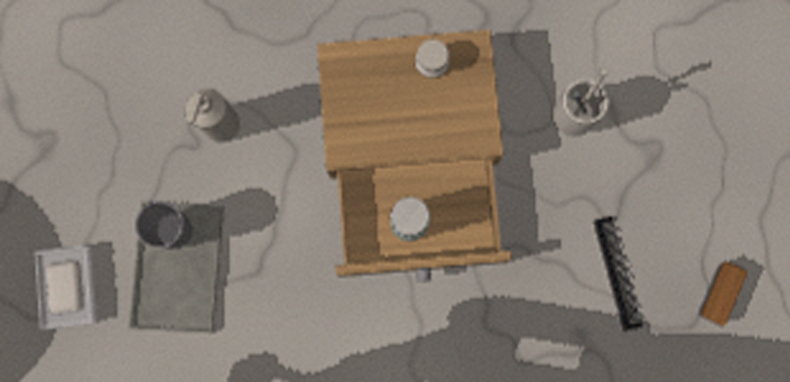

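```bash
python3 - <<'E'
from rig import *
from h import *
a=np.load("top0.npz");p=a["p"];d=a["d"];P=camera_params("top")
C=cloud(P,d)
z=C[...,2]; x=C[...,0]; y=C[...,1]
# jar
m=(z>98)&(abs(x-554)<60)&(abs(y+15)<60)
hsv=cv2.cvtColor(p,cv2.COLOR_RGB2HSV)
v,u=np.nonzero(m); print("jar n",m.sum(),"px",u.mean(),v.mean(),plane(P,[[u.mean(),v.mean()]],110), C[m].mean(0))
# unit top
m=(z>76)&(z<95)&(x>590)&(x<850)&(abs(y)<200)
q=C[m]; print("unit",m.sum(), cv2.minAreaRect(q[:,:2].astype(np.float32)))
m=((z>62)&(z<90)&(x>440)&(x<520)&(abs(y)<200))
q=C[m]; print("panel",m.sum(), cv2.minAreaRect(q[:,:2].astype(np.float32)), q.mean(0))
# comb: dark
m=((p.max(2)<45)).astype(np.uint8); m[:, :320]=0;m[:,370:]=0;m[:195]=0;m[255:]=0
v,u=np.nonzero(m); W=plane(P,np.c_[u,v],8); print("comb",m.sum(),cv2.minAreaRect(W[:,:2].astype(np.float32)),W.mean(0))
# tray corners by hand px
cr=np.array([[131,329],[217,331],[224,208],[140,206]])/2.55+[100,120]
print("tray",plane(P,cr,12))
cr=np.array([[337,270],[508,258],[337,274],[508,262]])/2.55+[100,120]
print(plane(P,cr,72))
cr=np.array([[318,43],[489,31],[500,157],[329,170]])/2.55+[100,120]
print("unit corners",plane(P,cr,85))
E
```

```text
jar n 175 px 260.2 204.69714285714286 [[556.10170908 -15.87078561 110.        ]] [556.22731269 -15.87429082 109.12669592]
unit 3276 ((740.5643310546875, -12.0650634765625), (201.63136291503906, 270.3885803222656), 5.741757392883301)
panel 261 ((490.5186462402344, -35.95582580566406), (14.141657829284668, 263.5904846191406), 5.7619194984436035) [490.3427741  -35.73859455  70.82915325]
comb 127 ((484.38446044921875, -344.434814453125), (175.6212158203125, 26.965505599975586), 14.783761978149414) [ 480.34951192 -339.94099102    8.        ]
tray [[384.21537543 412.26792143  12.        ]
 [383.32164696 278.30779491  12.        ]
 [575.86541016 276.27563944  12.        ]
 [576.99741022 409.9346215   12.        ]]
[[ 477.31959496   90.06706541   72.        ]
 [ 499.32750981 -166.5963242    72.        ]
 [ 471.33903735   89.90956123   72.        ]
 [ 493.3233951  -166.5761163    72.        ]]
unit corners [[ 826.31322632  127.79807518   85.        ]
 [ 849.5162526  -136.82171952   85.        ]
 [ 651.12328621 -153.44723562   85.        ]
 [ 627.18707446  105.21613935   85.        ]]
```

```bash
cat >> h.py <<'E'
def rel(s,target,jaw_deg=None):
    """shift in tool axes to world target; jaw_deg: heading of tool y in world (mod 180)"""
    T=R.from_quat(s["tool_rot"]).as_matrix()
    sh=T.T@(np.asarray(target)-s["tool_pos"])
    rv=np.zeros(3)
    if jaw_deg is not None:
        best=None
        for k in (0,180):
            a=np.deg2rad(jaw_deg+k); yy=np.array([np.cos(a),np.sin(a),0]); xx=np.array([0,0,-1.])
            G=np.c_[xx,yy,np.cross(xx,yy)]
            r=R.from_matrix(T.T@G).as_rotvec(degrees=True)
            if best is None or np.linalg.norm(r)<np.linalg.norm(best): best=r
        rv=best
    return sh.round(1),rv.round(1)
def show(s):
    T=R.from_quat(s["tool_rot"]).as_matrix()
    print("t",s["clock"],"pos",s["tool_pos"].round(1),"x",T[:,0].round(3),"jaw",round(float(np.degrees(np.arctan2(T[1,1],T[0,1]))),2),"F",s["force"].round(1),"open",round(s["opening"],1),"q",s["joint_positions"].round(2))
E
python3 - <<'E'
from rig import *
from h import *
s=observe(); show(s)
print(R.from_quat(s["tool_rot"]).as_matrix().round(3))
print(rel(s,[450,-5,230],95.6)); print(camera_params("wrist"))
a=np.load("top0.npz");P=camera_params("top")
m=a["d"]; 
C=cloud(P,a["d"]);z=C[...,2]
print("lotion max",C[(z>60)&(C[...,1]>200)&(C[...,0]>600)&(C[...,0]<850)].mean(0))
E
```

```text
t 0.1 pos [168.6 549.2 175.3] x [-0.    -0.001 -1.   ] jaw 72.94 F [-0.6 -0.7 -0.3] open 91.2 q [ 1.25  0.32  1.57 -0.    1.26 -0.02]
[[-0.     0.293  0.956]
 [-0.001  0.956 -0.293]
 [-1.    -0.002  0.   ]]
(array([ -54. , -447.3,  431.7]), array([-22.7,  -0. ,   0.1]))
{'K': array([[337.98847449,   0.        , 253.57378023],
       [  0.        , 337.98847449, 188.63413511],
       [  0.        ,   0.        ,   1.        ]]), 'distortion': array([-0.03771762,  0.        ,  0.        ,  0.        ,  0.        ]), 'rvec': array([-2.35131519, -1.73728082, -0.22421532]), 'tvec': array([-573.96379266,  -28.35412202,  391.04543053])}
lotion max [705.03195825 282.24106271 129.87962263]
```

Request:
{"method": "carry_out", "body": {"targets": [[-40, -20, 20, 0, 0, 0, 0], [-84, -55, 53, -3, 0, 0, 0], [-84, -90, 87, -6, 0, 0, 0], [-84, -125, 121, -9, 0, 0, 0], [-84, -160, 155, -12, 0, 0, 0], [-84, -195, 189, -15, 0, 0, 0], [-84, -230, 223, -18, 0, 0, 0], [-84, -265, 257, -21, 0, 0, 0], [-84, -300, 290, -22.7, 0, 0, 0], [-84, -330, 320, -22.7, 0, 0, 0]]}}

```text
clock: 0.93
tool_pos: [344.0, 204.4, 259.8]
tool_rot: [-0.035, 0.706, 0.035, 0.706]
force: [1.2, 0.8, -0.2]
opening: 91.1
```

```bash
python3 - <<'E'
from rig import *
from h import *
s=observe(); show(s)
print(rel(s,[500,-15,260],95.6))
E
```

```text
t 0.9333 pos [344.  204.4 259.8] x [ 0.  0. -1.] jaw 95.73 F [ 1.2  0.8 -0.2] open 91.1 q [ 0.51 -0.01  1.76 -0.    1.39 -1.16]
(array([-2.000e-01, -2.339e+02,  1.333e+02]), array([ 0.1,  0. , -0. ]))
```

Request:
{"method": "carry_out", "body": {"targets": [[0, -35, 20, 0, 0, 0, 0], [0, -70, 40, 0, 0, 0, 0], [0, -105, 60, 0, 0, 0, 0], [0, -140, 80, 0, 0, 0, 0], [0, -175, 100, 0, 0, 0, 0], [0, -205, 120, 0, 0, 0, 0], [0, -225, 130, 0, 0, 0, 0], [0, -233, 133, 0, 0, 0, 0], [0, -233, 133, 0, 0, 0, 0], [0, -233, 133, 0, 0, 0, 0]]}}

```text
clock: 1.77
tool_pos: [498.4, -12.0, 259.5]
tool_rot: [-0.034, 0.707, 0.035, 0.706]
force: [-0.2, 0.6, 0.0]
opening: 91.1
```

```bash
python3 - <<'E'
from rig import *
from h import *
s=observe(); show(s); P=camera_params("wrist")
p,d=camera("wrist"); cv2.imwrite("pics/w1.png",p[:,:,::-1]); np.savez("w1.npz",p=p,d=d)
import pickle; pickle.dump(P,open("w1.pkl","wb"))
C=cloud(P,d); z=C[...,2];x=C[...,0];y=C[...,1]
m=(z>98)&(z<122)&(abs(x-554)<60)&(abs(y+15)<60)
print(m.sum(), cv2.minEnclosingCircle(C[m][:,:2].astype(np.float32)),C[m].mean(0))
print("campos",ray(P,[[255,190]]))
E
```

```text
t 1.7667 pos [498.4 -12.  259.5] x [-0.001  0.001 -1.   ] jaw 95.6 F [-0.2  0.6  0. ] open 91.1 q [-0.05  0.16  1.58  0.    1.41 -1.72]
1923 ((556.5881958007812, -17.50155258178711), 29.036535263061523) [554.40821818 -17.74660492 109.5968068 ]
campos (array([426.54947774, -19.17323215, 468.3619322 ]), array([[ 0.25717319,  0.03009948, -0.96591413]]))
```

View pics/w1.png

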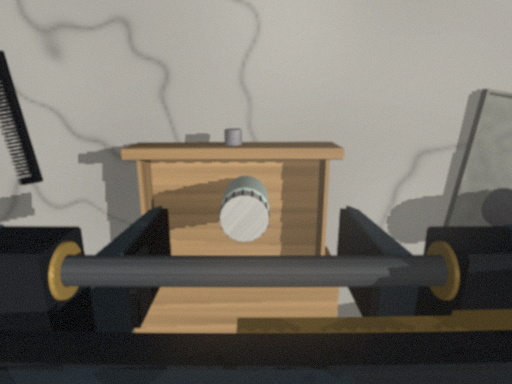

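```bash
python3 - <<'E'
from rig import *
from h import *
s=observe(); show(s)
print(rel(s,[556,-17,150],95.6),rel(s,[556,-17,77],95.6))
E
```

```text
t 1.8167 pos [498.2 -11.5 259.7] x [-0.001  0.001 -1.   ] jaw 95.67 F [-0.2 -1.1 -0.1] open 91.5 q [-0.05  0.15  1.58  0.    1.41 -1.72]
(array([109.6, -11.3,  57. ]), array([ 0.1, -0.1, -0.1])) (array([182.6, -11.4,  57.1]), array([ 0.1, -0.1, -0.1]))
```

Request:
{"method": "carry_out", "body": {"targets": [[20, -5, 25, 0, 0, 0, 0], [50, -11, 50, 0, 0, 0, 0], [80, -11, 57, 0, 0, 0, 0], [105, -11, 57, 0, 0, 0, 0], [125, -11, 57, 0, 0, 0, 0], [145, -11, 57, 0, 0, 0, 0], [165, -11, 57, 0, 0, 0, 0], [178, -11, 57, 0, 0, 0, 0], [182, -11, 57, 0, 0, 0, 0], [182, -11, 57, 0, 0, 0, 0]], "force": 15}}

```text
clock: 2.65
tool_pos: [555.7, -16.4, 77.3]
tool_rot: [-0.035, 0.707, 0.036, 0.705]
force: [0.5, -0.8, 0.3]
opening: 91.2
```

```bash
python3 - <<'E'
from rig import *
from h import *
s=observe(); show(s); P=camera_params("wrist")
p,d=camera("wrist"); cv2.imwrite("pics/w2.png",p[:,:,::-1])
E
```

```text
t 2.65 pos [555.7 -16.4  77.3] x [-0.002  0.    -1.   ] jaw 95.74 F [ 0.5 -0.8  0.3] open 91.2 q [-0.05  0.37  1.75  0.    1.02 -1.72]
```

View pics/w2.png

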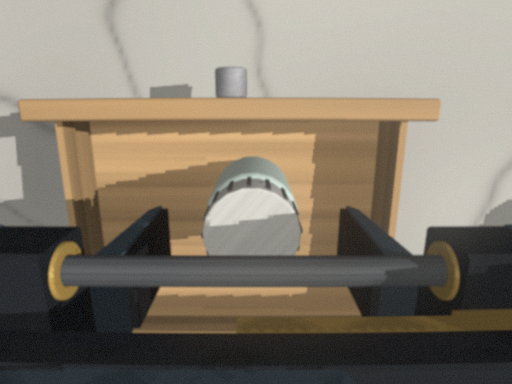

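Cap at (253,225) lies midway between the fingers (168 and 340). I'll close now.

Request:
{"method": "carry_out", "body": {"targets": [[0, 0, 0, 0, 0, 0, 60], [0, 0, 0, 0, 0, 0, 90], [0, 0, 0, 0, 0, 0, 120], [0, 0, 0, 0, 0, 0, 160], [0, 0, 0, 0, 0, 0, 200], [0, 0, 0, 0, 0, 0, 200], [0, 0, 0, 0, 0, 0, 200], [0, 0, 0, 0, 0, 0, 200]], "force": 20}}

```text
clock: 3.37
tool_pos: [556.9, -17.8, 77.8]
tool_rot: [-0.035, 0.706, 0.035, 0.706]
force: [0.4, 0.6, 0.4]
opening: 40.5
```

```bash
python3 - <<'E'
from rig import *
from h import *
s=observe(); show(s); P=camera_params("wrist")
p,d=camera("wrist"); cv2.imwrite("pics/w3.png",p[:,:,::-1]); show(observe())
E
```

```text
t 3.3667 pos [556.9 -17.8  77.8] x [-0.  0. -1.] jaw 95.63 F [0.4 0.6 0.4] open 40.5 q [-0.05  0.37  1.75  0.    1.02 -1.72]
t 3.4167 pos [557.  -17.8  77.8] x [ 0.  0. -1.] jaw 95.63 F [0.8 0.4 0.7] open 36.5 q [-0.05  0.37  1.75  0.    1.02 -1.72]
```

View pics/w3.png

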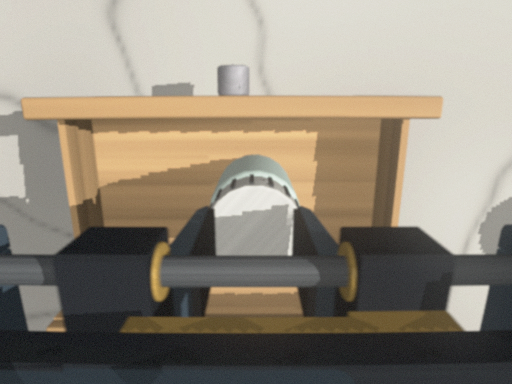

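```bash
python3 - <<'E'
from rig import *
from h import *
s=observe(); P=camera_params("wrist")
print(proj(P,[s["tool_pos"], s["tool_pos"]+[0,0,19],[556,-17,110]]))
p,d=camera("wrist"); C=cloud(P,d); 
for v,u in [(200,255),(220,255),(240,255),(250,255),(290,255),(215,205),(230,205),(250,205),(215,305),(240,305)]: print(u,v,C[v,u].round(1))
show(observe())
p,d=camera("top"); C=cloud(camera_params("top"),d); z=C[...,2]
cv2.imwrite("pics/top3.png",cv2.resize(p[180:240,220:310,::-1],None,fx=8,fy=8))
p,d=camera("scene"); cv2.imwrite("pics/sc3.png",cv2.resize(p[140:220,200:300,::-1],None,fx=7,fy=7,interpolation=cv2.INTER_CUBIC))
E
```

```text
[[253.60972028 214.09372125]
 [253.60653882 224.54398889]
 [255.22483836 231.51934217]]
255 200 [537.4 -19.  110.8]
255 220 [549.2 -17.8 110. ]
255 240 [561.3 -16.6 109.6]
255 250 [566.6 -16.1 111.3]
255 290 [651.2  -7.3  14.6]
205 215 [541. -43. 132.]
205 230 [542.5 -40.8 147. ]
205 250 [542.7 -38.1 166.5]
305 215 [536.6   5.4 130.9]
305 240 [538.3   1.5 158.3]
t 3.4667 pos [556.9 -17.8  77.8] x [-0.  0. -1.] jaw 95.63 F [0.7 0.8 0.6] open 32.6 q [-0.05  0.37  1.75  0.    1.02 -1.72]
```

View pics/sc3.png

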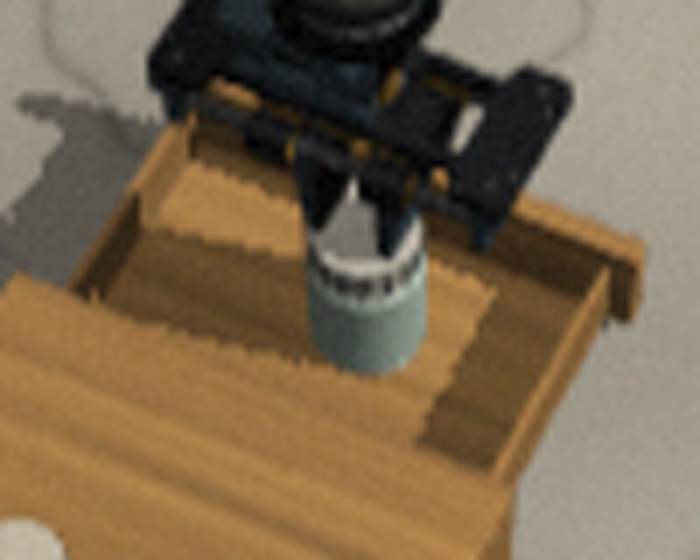

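```bash
python3 - <<'E'
from rig import *
from h import *
s=observe(); show(s); P=camera_params("wrist")
p,d=camera("wrist"); C=cloud(P,d); cv2.imwrite("pics/w4.png",p[:,:,::-1])
for u in range(190,325,6):
    col=p[:,u].max(1)
    v=[k for k in range(150,270) if col[k]<70]
    if v: print(u,[(k,C[k,u].round(0)) for k in v[:14:4]])
print(proj(P,[[541,-17+w,z] for z in (78,97,112) for w in (-20,20)]))
show(observe())
E
```

```text
t 3.5667 pos [557.  -17.8  77.8] x [-0.  0. -1.] jaw 95.63 F [-0.8  0.2  0.6] open 24.9 q [-0.05  0.37  1.75  0.    1.02 -1.72]
190 [(228, array([520., -39., 202.])), (232, array([520., -38., 203.])), (236, array([520., -38., 206.])), (240, array([520., -37., 208.]))]
196 [(234, array([522., -37., 200.])), (238, array([523., -37., 201.])), (257, array([525., -36., 209.]))]
202 [(228, array([541., -42., 149.])), (232, array([541., -41., 153.])), (236, array([541., -41., 157.])), (240, array([541., -40., 161.]))]
208 [(217, array([541., -41., 134.])), (221, array([541., -40., 140.])), (225, array([541., -40., 144.])), (229, array([541., -39., 150.]))]
214 [(211, array([541., -39., 125.])), (215, array([541., -39., 131.])), (219, array([541., -38., 137.])), (223, array([541., -37., 142.]))]
220 [(208, array([541., -37., 120.])), (214, array([540., -36., 131.])), (218, array([541., -35., 135.])), (222, array([542., -35., 137.]))]
226 [(210, array([542., -34., 118.])), (214, array([542., -33., 126.])), (218, array([542., -33., 132.])), (222, array([542., -32., 136.]))]
232 [(257, array([5
[... 828 characters left out ...]
-6., 200.])), (238, array([520.,  -6., 200.])), (242, array([522.,  -5., 199.])), (258, array([522.,  -7., 208.]))]
316 [(228, array([517.,  -5., 201.])), (232, array([517.,  -5., 204.])), (236, array([517.,  -6., 206.])), (240, array([517.,  -6., 208.]))]
322 [(228, array([517.,  -3., 200.])), (232, array([517.,  -4., 204.])), (236, array([517.,  -4., 206.])), (240, array([517.,  -5., 209.]))]
[[226.09798897 187.84399427]
 [288.29588724 193.7344521 ]
 [223.536277   196.10701792]
 [291.4997209  202.49895712]
 [221.15209291 203.80138978]
 [294.4783841  210.65213536]]
t 3.6167 pos [556.9 -17.8  77.8] x [-0.  0. -1.] jaw 95.63 F [ 0.6  0.1 -0.2] open 20.9 q [-0.05  0.37  1.75  0.    1.02 -1.72]
```

View pics/w4.png

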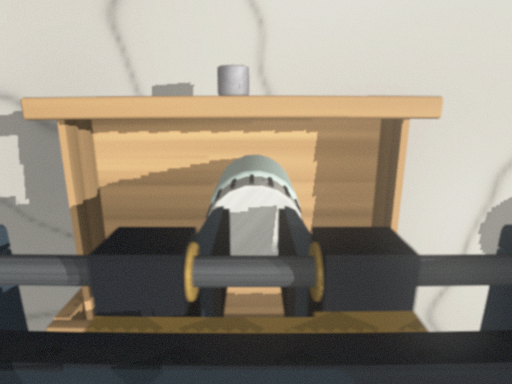

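```bash
python3 - <<'E'
import pickle
from h import *
P=pickle.load(open("w1.pkl","rb")); a=np.load("w1.npz"); C=cloud(P,a["d"])
m=(C[...,2]>150)&(a["d"]>0)
for u in (120,140,155,162,166,345,352,360,380):
    v=np.nonzero(m[:,u])[0]; print(u,[(k,C[k,u].round(0)) for k in v[:9:4]])
E
```

```text
120 [(np.int64(234), array([486., -69., 337.])), (np.int64(238), array([486., -68., 340.])), (np.int64(242), array([486., -67., 344.]))]
140 [(np.int64(217), array([486., -68., 316.])), (np.int64(221), array([486., -66., 321.])), (np.int64(225), array([486., -65., 326.]))]
155 [(np.int64(207), array([486., -65., 300.])), (np.int64(211), array([486., -64., 306.])), (np.int64(215), array([487., -63., 308.]))]
162 [(np.int64(209), array([487., -62., 299.])), (np.int64(213), array([487., -60., 306.])), (np.int64(217), array([487., -59., 310.]))]
166 [(np.int64(209), array([487., -60., 299.])), (np.int64(213), array([488., -59., 300.])), (np.int64(217), array([490., -59., 301.]))]
345 [(np.int64(209), array([477.,  34., 299.])), (np.int64(213), array([478.,  33., 306.])), (np.int64(217), array([479.,  32., 308.]))]
352 [(np.int64(207), array([475.,  37., 301.])), (np.int64(211), array([475.,  35., 308.])), (np.int64(215), array([477.,  35., 310.]))]
360 [(np.int64(211), array([476.,  40., 306.])), (np.int64(215), array([476.,  38., 313.])), (np.int64(219), array([476.,  36., 318.]))]
380 [(np.int64(228), array([475.,  41., 330.])), (np.int64(232), array([476.,  40., 334.])), (np.int64(236), array([476.,  39., 338.]))]
```

The picture and the opening reading (21 mm on a 56 mm cap) agree: the fingers closed above the cap. The real tips sit about 40 mm higher than the reported TCP. I'll reopen, go down and re-grip using that offset.

Request:
{"method": "carry_out", "body": {"targets": [[0, 0, 0, 0, 0, 0, 0], [0, 0, 0, 0, 0, 0, 0], [0, 0, 0, 0, 0, 0, 0], [0, 0, 0, 0, 0, 0, 0], [0, 0, 0, 0, 0, 0, 0], [0, 0, 0, 0, 0, 0, 0], [0, 0, 0, 0, 0, 0, 0], [0, 0, 0, 0, 0, 0, 0], [0, 0, 0, 0, 0, 0, 0], [0, 0, 0, 0, 0, 0, 0]]}}

```text
clock: 4.45
tool_pos: [556.9, -17.8, 77.9]
tool_rot: [-0.035, 0.706, 0.035, 0.706]
force: [-0.2, -0.1, -0.3]
opening: 85.6
```

Request:
{"method": "carry_out", "body": {"targets": [[0, 0, 0, 0, 0, 0, 0], [0, 0, 0, 0, 0, 0, 0], [6, 0, 0, 0, 0, 0, 0], [12, 0, 0, 0, 0, 0, 0], [18, 0, 0, 0, 0, 0, 0], [24, 0, 0, 0, 0, 0, 0], [30, 0, 0, 0, 0, 0, 0], [36, 0, 0, 0, 0, 0, 0], [40, 0, 0, 0, 0, 0, 0], [40, 0, 0, 0, 0, 0, 0]]}}

```text
clock: 5.28
tool_pos: [556.1, -17.7, 36.6]
tool_rot: [-0.035, 0.707, 0.035, 0.705]
force: [-0.2, 1.3, -1.4]
opening: 91.3
```

```bash
python3 - <<'E'
from rig import *
from h import *
s=observe(); show(s); P=camera_params("wrist")
p,d=camera("wrist"); cv2.imwrite("pics/w5.png",p[:,:,::-1])
p,d=camera("scene"); cv2.imwrite("pics/sc5.png",cv2.resize(p[140:220,200:300,::-1],None,fx=7,fy=7,interpolation=cv2.INTER_CUBIC))
E
```

```text
t 5.2833 pos [556.1 -17.7  36.6] x [-0.002  0.    -1.   ] jaw 95.64 F [-0.2  1.3 -1.4] open 91.3 q [-0.05  0.42  1.8   0.    0.93 -1.72]
```

View pics/w5.png

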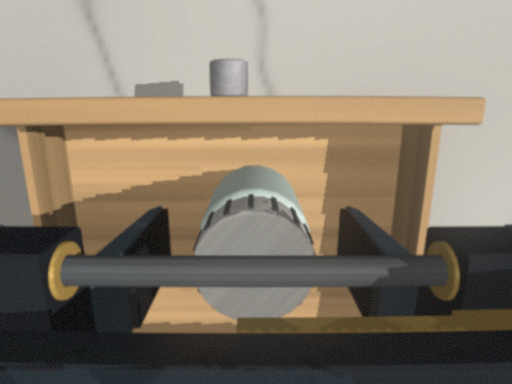

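View pics/sc5.png

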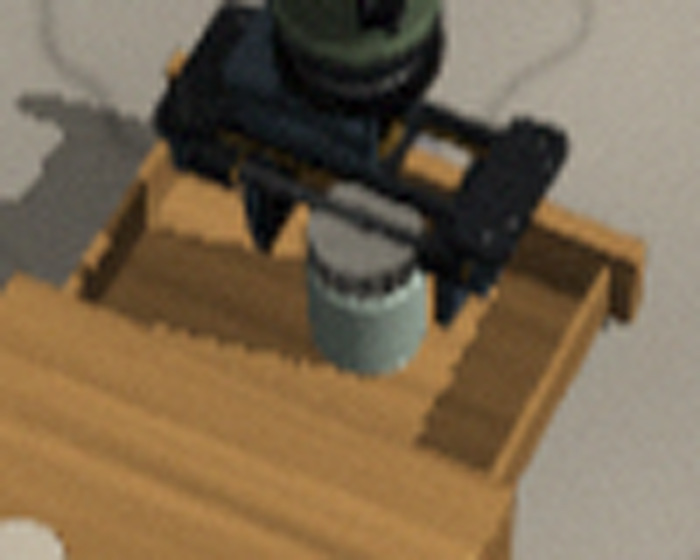

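Fingers now straddle the cap (170 and 340 around the cap centre 255). I'll close.

Request:
{"method": "carry_out", "body": {"targets": [[0, 0, 0, 0, 0, 0, 200], [0, 0, 0, 0, 0, 0, 200], [0, 0, 0, 0, 0, 0, 200], [0, 0, 0, 0, 0, 0, 200], [0, 0, 0, 0, 0, 0, 200], [0, 0, 0, 0, 0, 0, 200], [0, 0, 0, 0, 0, 0, 200], [0, 0, 0, 0, 0, 0, 200], [0, 0, 0, 0, 0, 0, 200]], "force": 20}}

```text
clock: 6.13
tool_pos: [557.0, -17.5, 38.0]
tool_rot: [-0.035, 0.706, 0.035, 0.706]
force: [0.3, 1.5, 1.9]
opening: 58.8
```

Request:
{"method": "carry_out", "body": {"targets": [[-3, 0, 0, 0, 0, 0, 200], [-8, 0, 0, 0, 0, 0, 200], [-16, 0, 0, 0, 0, 0, 200], [-26, 0, 0, 0, 0, 0, 200], [-38, 0, 0, 0, 0, 0, 200], [-52, 0, 0, 0, 0, 0, 200], [-68, 0, 0, 0, 0, 0, 200], [-84, 0, 0, 0, 0, 0, 200], [-95, 0, 0, 0, 0, 0, 200], [-100, 0, 0, 0, 0, 0, 200]]}}

```text
clock: 6.97
tool_pos: [558.2, -18.0, 140.6]
tool_rot: [-0.035, 0.705, 0.035, 0.708]
force: [0.5, -0.7, -2.2]
opening: 58.5
```

```bash
python3 - <<'E'
from rig import *
from h import *
s=observe(); show(s); P=camera_params("wrist")
p,d=camera("wrist"); cv2.imwrite("pics/w6.png",p[:,:,::-1])
p,d=camera("scene"); cv2.imwrite("pics/sc6.png",cv2.resize(p[120:220,200:300,::-1],None,fx=6,fy=6,interpolation=cv2.INTER_CUBIC))
# tray: grey box fit from top depth is coarse; use gray threshold
a=np.load("top0.npz");p=a["p"];P=camera_params("top")
C=cloud(P,a["d"])
m=(C[...,0]>360)&(C[...,0]<600)&(C[...,1]>250)&(C[...,1]<430)&(C[...,2]<25)&(p.mean(2)<120)
m=cv2.morphologyEx(m.astype(np.uint8),cv2.MORPH_OPEN,np.ones((5,5)))
n,l,st,ce=cv2.connectedComponentsWithStats(m); k=1+st[1:,4].argmax()
v,u=np.nonzero(l==k); W=plane(P,np.c_[u,v],10); print(cv2.minAreaRect(W[:,:2].astype(np.float32)),st[k])
cv2.imwrite("pics/traymask.png",cv2.resize((l==k).astype(np.uint8)[180:270,130:230]*255,None,fx=5,fy=5))
mt=(C[...,2]>80)&(C[...,2]<125)&(C[...,0]>480)&(C[...,0]<640)&(C[...,1]>300)&(C[...,1]<450)
print("tumbler",mt.sum(),cv2.minEnclosingCircle(C[mt][:,:2].astype(np.float32)))
E
```

```text
t 6.9667 pos [558.2 -18.  140.6] x [ 0.004 -0.    -1.   ] jaw 95.63 F [ 0.5 -0.7 -2.2] open 58.5 q [-0.05  0.32  1.66 -0.    1.16 -1.72]
((491.627685546875, 332.62347412109375), (161.12930297851562, 213.5682373046875), 87.6203842163086) [ 151  197   44   53 1469]
tumbler 98 ((539.8234252929688, 356.5367431640625), 36.62739944458008)
```

View pics/sc6.png

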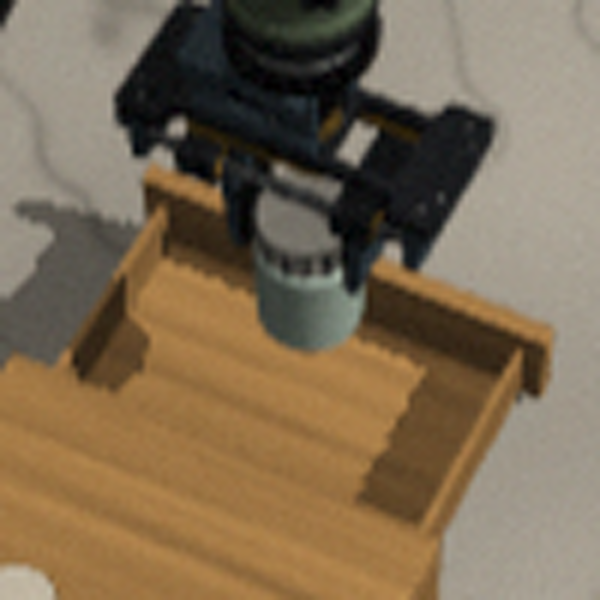

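View pics/traymask.png

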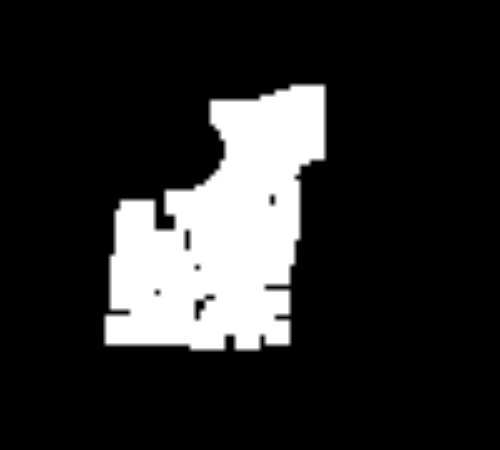

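```bash
python3 - <<'E'
from rig import *
from h import *
s=observe(); show(s)
print(rel(s,[433,344,138]))
E
```

```text
t 7.0667 pos [557.7 -17.9 139.3] x [ 0.003 -0.    -1.   ] jaw 95.64 F [ 0.5 -0.  -2.8] open 58.9 q [-0.05  0.32  1.66 -0.    1.16 -1.72]
(array([  0.9, 372.4, -88.5]), array([0., 0., 0.]))
```

Request:
{"method": "carry_out", "body": {"targets": [[0, 6, -1, 0, 0, 0, 200], [0, 18, -4, 0, 0, 0, 200], [0, 36, -9, 0, 0, 0, 200], [0, 60, -14, 0, 0, 0, 200], [0, 85, -20, 0, 0, 0, 200], [0, 110, -26, 0, 0, 0, 200], [0, 135, -32, 0, 0, 0, 200], [0, 160, -38, 0, 0, 0, 200], [0, 185, -44, 0, 0, 0, 200], [0, 210, -50, 0, 0, 0, 200]]}}

```text
clock: 7.9
tool_pos: [484.6, 188.1, 137.0]
tool_rot: [-0.035, 0.707, 0.035, 0.705]
force: [0.8, 0.3, -3.0]
opening: 58.5
```

Request:
{"method": "carry_out", "body": {"targets": [[0, 25, -6, 0, 0, 0, 200], [0, 50, -12, 0, 0, 0, 200], [0, 75, -18, 0, 0, 0, 200], [0, 100, -24, 0, 0, 0, 200], [0, 122, -29, 0, 0, 0, 200], [0, 140, -33, 0, 0, 0, 200], [0, 152, -36, 0, 0, 0, 200], [0, 160, -38, 0, 0, 0, 200], [0, 162, -38, 0, 0, 0, 200], [0, 162, -38, 0, 0, 0, 200]]}}

```text
clock: 8.73
tool_pos: [432.5, 343.8, 137.5]
tool_rot: [-0.035, 0.706, 0.035, 0.706]
force: [0.8, -0.0, -3.5]
opening: 58.4
```

```bash
python3 - <<'E'
from rig import *
from h import *
s=observe(); show(s); P=camera_params("wrist")
p,d=camera("wrist"); cv2.imwrite("pics/w7.png",p[:,:,::-1])
show(observe())
print(rel(s,[433,344,32]))
p,d=camera("scene"); cv2.imwrite("pics/sc7.png",cv2.resize(p[120:270,280:440,::-1],None,fx=4,fy=4,interpolation=cv2.INTER_CUBIC))
cs=np.array([[x,y,12] for x in(380,580) for y in (279,409)])
print("tray proj wrist",proj(P,cs).round(0).tolist())
E
```

```text
t 8.7333 pos [432.5 343.8 137.5] x [-0.    -0.001 -1.   ] jaw 95.68 F [ 0.8 -0.  -3.5] open 58.4 q [ 0.65  0.31  1.68 -0.    1.15 -1.02]
t 8.7833 pos [432.8 343.2 137.6] x [-0.    -0.001 -1.   ] jaw 95.64 F [ 0.1  0.1 -2.9] open 58.6 q [ 0.65  0.31  1.68 -0.    1.15 -1.02]
(array([105.5,   0.2,   0.6]), array([0., 0., 0.]))
tray proj wrist [[193.0, 114.0], [325.0, 128.0], [183.0, 296.0], [298.0, 306.0]]
```

View pics/w7.png

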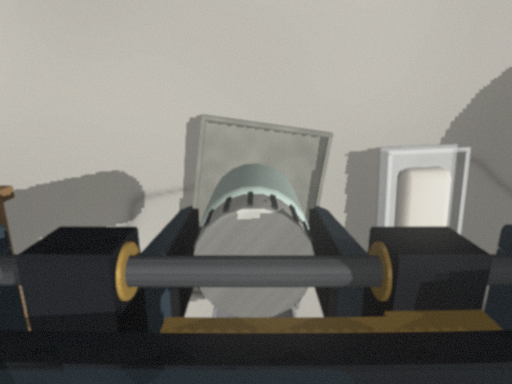

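View pics/sc7.png

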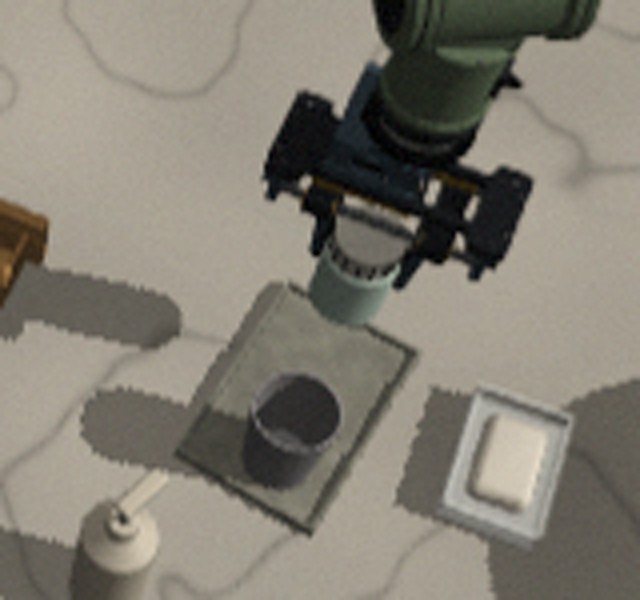

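Near tray corners at (202,117) and (330,133) are 5–9 px from my projection, so the tray is about 4–5 mm further along x and y. I'll shift slightly and go down to just above the floor.

Request:
{"method": "carry_out", "body": {"targets": [[8, 2, 2, 0, 0, 0, 200], [22, 4, 3, 0, 0, 0, 200], [38, 4, 3, 0, 0, 0, 200], [54, 4, 3, 0, 0, 0, 200], [70, 4, 3, 0, 0, 0, 200], [84, 4, 3, 0, 0, 0, 200], [94, 4, 3, 0, 0, 0, 200], [101, 4, 3, 0, 0, 0, 200], [104, 4, 3, 0, 0, 0, 200], [104, 4, 3, 0, 0, 0, 200]]}}

```text
clock: 9.67
tool_pos: [435.4, 347.7, 33.3]
tool_rot: [-0.035, 0.707, 0.034, 0.706]
force: [0.1, 0.5, -2.2]
opening: 58.4
```

Request:
{"method": "carry_out", "body": {"targets": [[0.5, 0, 0, 0, 0, 0, 200], [1, 0, 0, 0, 0, 0, 200], [1.5, 0, 0, 0, 0, 0, 200], [2, 0, 0, 0, 0, 0, 200], [2, 0, 0, 0, 0, 0, 200]]}}

```text
clock: 10.08
tool_pos: [435.5, 348.2, 32.2]
tool_rot: [-0.035, 0.706, 0.035, 0.706]
force: [0.4, 0.4, -2.4]
opening: 58.3
```

Request:
{"method": "carry_out", "body": {"targets": [[0.5, 0, 0, 0, 0, 0, 200], [1, 0, 0, 0, 0, 0, 200], [1.5, 0, 0, 0, 0, 0, 200], [1.5, 0, 0, 0, 0, 0, 200]]}}

```text
clock: 10.42
tool_pos: [435.3, 348.0, 30.2]
tool_rot: [-0.035, 0.706, 0.035, 0.706]
force: [0.3, 0.1, -3.2]
opening: 58.8
```

Request:
{"method": "carry_out", "body": {"targets": [[0.5, 0, 0, 0, 0, 0, 200], [1, 0, 0, 0, 0, 0, 200], [1, 0, 0, 0, 0, 0, 200], [1, 0, 0, 0, 0, 0, 200]]}}

```text
clock: 10.75
tool_pos: [435.4, 348.1, 29.3]
tool_rot: [-0.035, 0.706, 0.035, 0.706]
force: [-0.3, 0.5, -2.9]
opening: 58.6
```

Request:
{"method": "carry_out", "body": {"targets": [[0.5, 0, 0, 0, 0, 0, 200], [1, 0, 0, 0, 0, 0, 200], [1, 0, 0, 0, 0, 0, 200], [1, 0, 0, 0, 0, 0, 200]]}}

```text
clock: 11.08
tool_pos: [435.5, 348.2, 29.0]
tool_rot: [-0.035, 0.706, 0.035, 0.706]
force: [-1.0, -0.0, 3.6]
opening: 58.4
```

```bash
python3 - <<'E'
from rig import *
from h import *
show(observe())
p,d=camera("scene"); cv2.imwrite("pics/sc8.png",cv2.resize(p[150:270,300:420,::-1],None,fx=5,fy=5,interpolation=cv2.INTER_CUBIC))
p,d=camera("wrist"); cv2.imwrite("pics/w8.png",p[:,:,::-1])
show(observe())
E
```

```text
t 11.0833 pos [435.5 348.2  29. ] x [ 0.  0. -1.] jaw 95.64 F [-1.  -0.   3.6] open 58.4 q [ 0.65  0.43  1.81  0.    0.91 -1.02]
t 11.1833 pos [435.5 348.2  28.9] x [ 0.  0. -1.] jaw 95.64 F [-1.3 -1.9  6.1] open 58.6 q [ 0.65  0.43  1.81  0.    0.91 -1.02]
```

View pics/sc8.png

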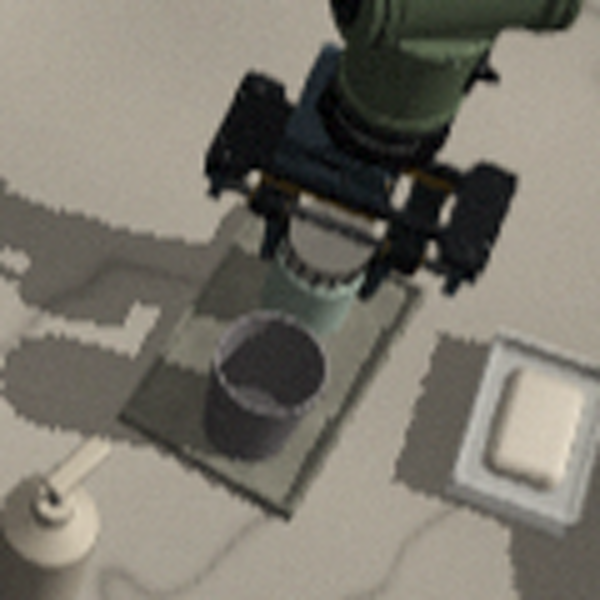

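View pics/w8.png

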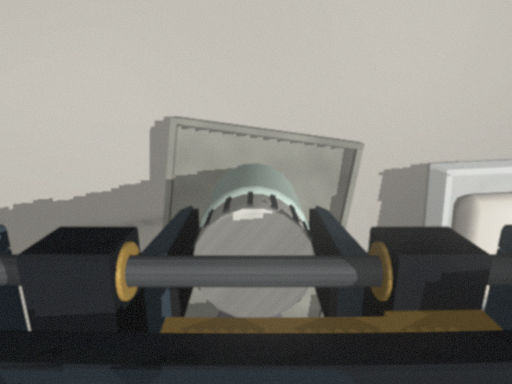

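Jar is on the tray (contact force +6 N at the predicted height), within the rim. Release and lift.

Request:
{"method": "carry_out", "body": {"targets": [[0, 0, 0, 0, 0, 0, 90], [0, 0, 0, 0, 0, 0, 80], [0, 0, 0, 0, 0, 0, 60], [0, 0, 0, 0, 0, 0, 40], [0, 0, 0, 0, 0, 0, 20], [0, 0, 0, 0, 0, 0, 0], [0, 0, 0, 0, 0, 0, 0], [0, 0, 0, 0, 0, 0, 0], [0, 0, 0, 0, 0, 0, 0], [0, 0, 0, 0, 0, 0, 0]]}}

```text
clock: 12.02
tool_pos: [435.4, 348.1, 28.3]
tool_rot: [-0.035, 0.706, 0.035, 0.706]
force: [1.2, 0.4, 0.1]
opening: 90.7
```

Request:
{"method": "carry_out", "body": {"targets": [[-8, 0, 0, 0, 0, 0, 0], [-20, 0, 0, 0, 0, 0, 0], [-35, 0, 0, 0, 0, 0, 0], [-55, 0, 0, 0, 0, 0, 0], [-80, 0, 0, 0, 0, 0, 0], [-105, 0, 0, 0, 0, 0, 0], [-125, 0, 0, 0, 0, 0, 0], [-140, 0, 0, 0, 0, 0, 0], [-140, 0, 0, 0, 0, 0, 0]]}}

```text
clock: 12.77
tool_pos: [437.3, 349.5, 172.6]
tool_rot: [-0.033, 0.704, 0.036, 0.709]
force: [0.5, -0.0, 0.3]
opening: 91.5
```

```bash
python3 - <<'E'
from rig import *
from h import *
show(observe())
p,d=camera("scene"); cv2.imwrite("pics/sc9.png",cv2.resize(p[150:270,300:420,::-1],None,fx=5,fy=5,interpolation=cv2.INTER_CUBIC))
s=observe();P=camera_params("wrist"); p,d=camera("wrist"); cv2.imwrite("pics/w9.png",p[:,:,::-1])
C=cloud(P,d);z=C[...,2];x=C[...,0];y=C[...,1]
m=(z>90)&(z<115)&(abs(x-435)<50)&(abs(y-348)<50)
print("jar",m.sum(),C[m].mean(0),cv2.minEnclosingCircle(C[m][:,:2].astype(np.float32)))
print(rel(s,[483,-300,200],None))
E
```

```text
t 12.7667 pos [437.3 349.5 172.6] x [ 0.006  0.005 -1.   ] jaw 95.64 F [ 0.5 -0.   0.3] open 91.5 q [ 0.65  0.29  1.61  0.    1.23 -1.02]
jar 3338 [433.5396406  347.8119779  100.82792725] ((435.085693359375, 347.97491455078125), 28.866943359375)
(array([ -31.2, -650.1,  -17.2]), array([0., 0., 0.]))
```

View pics/sc9.png

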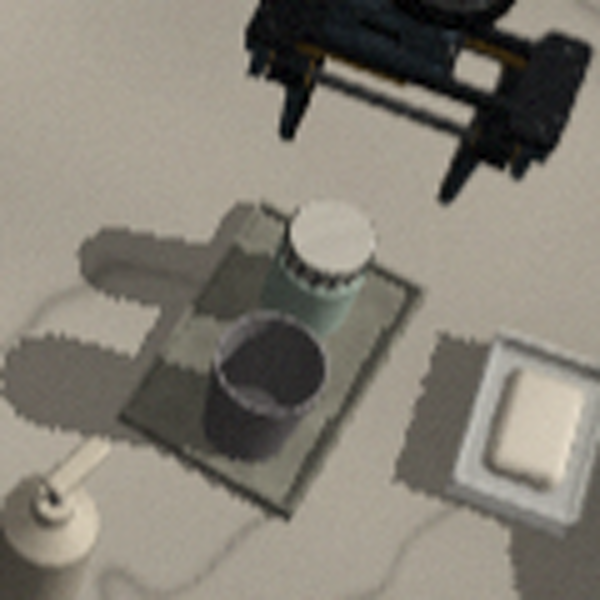

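View pics/w9.png

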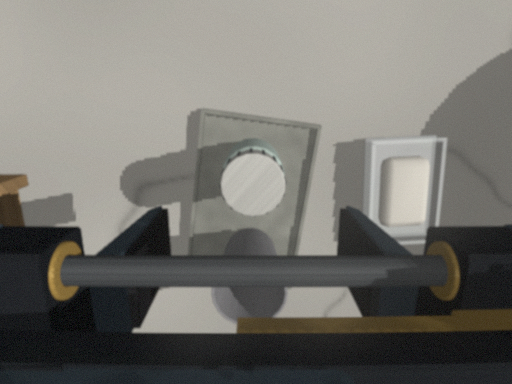

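Jar stands upright: its top measures z = 101, which is what tray floor + 95 gives. Next is the comb.

Request:
{"method": "carry_out", "body": {"targets": [[-15, -20, 0, 6, 0, 0, 0], [-30, -55, 0, 13, 0, 0, 0], [-30, -95, 0, 20, 0, 0, 0], [-30, -135, 0, 27, 0, 0, 0], [-30, -175, 0, 34, 0, 0, 0], [-30, -215, 0, 41, 0, 0, 0], [-30, -255, -5, 48, 0, 0, 0], [-30, -295, -10, 55, 0, 0, 0], [-30, -335, -20, 62, 0, 0, 0], [-30, -375, -30, 69, 0, 0, 0]]}}

```text
clock: 13.7
tool_pos: [440.9, -29.8, 196.8]
tool_rot: [0.373, 0.602, -0.374, 0.6]
force: [1.1, -0.3, 0.1]
opening: 91.2
```

```bash
python3 - <<'E'
from rig import *
from h import *
s=observe();show(s); print(rel(s,[430,-335,210]), rel(s,[430,-335,210],-75.2))
E
```

```text
t 13.7 pos [440.9 -29.8 196.8] x [-0.003  0.    -1.   ] jaw 26.31 F [ 1.1 -0.3  0.1] open 91.2 q [-0.09  0.1   1.81  0.    1.24 -0.55]
(array([ -13.2, -145.1,  268.7]), array([0., 0., 0.])) (array([ -13.2, -145.1,  268.7]), array([-78.5,  -0.2,   0.1]))
```

Request:
{"method": "carry_out", "body": {"targets": [[-5, -15, 28, 7, 0, 0, 0], [-10, -33, 60, 14, 0, 0, 0], [-13, -50, 93, 21, 0, 0, 0], [-13, -68, 126, 28, 0, 0, 0], [-13, -86, 159, 35, 0, 0, 0], [-13, -104, 192, 42, 0, 0, 0], [-13, -120, 222, 49, 0, 0, 0], [-13, -134, 250, 56, 0, 0, 0], [-13, -142, 264, 63, 0, 0, 0], [-13, -145, 269, 70, 0, 0, 0]]}}

```text
clock: 14.53
tool_pos: [432.2, -335.9, 209.0]
tool_rot: [-0.65, -0.278, 0.651, -0.276]
force: [0.0, 0.2, 0.2]
opening: 91.2
```

Request:
{"method": "carry_out", "body": {"targets": [[0, 0, 0, 7, 0, 0, 0], [0, 0, 0, 14, 0, 0, 0], [0, 0, 0, 21, 0, 0, 0], [0, 0, 0, 28, 0, 0, 0], [0, 0, 0, 31.5, 0, 0, 0], [0, 0, 0, 31.5, 0, 0, 0], [0, 0, 0, 31.5, 0, 0, 0]]}}

```text
clock: 15.12
tool_pos: [432.8, -333.0, 209.9]
tool_rot: [-0.7, -0.094, 0.702, -0.093]
force: [0.3, -0.5, -0.1]
opening: 91.1
```

```bash
python3 - <<'E'
from rig import *
from h import *
import pickle
s=observe();show(s);P=camera_params("wrist"); p,d=camera("wrist"); cv2.imwrite("pics/w10.png",p[:,:,::-1])
pickle.dump((P,p,d),open("w10.pkl","wb")); print(ray(P,[[255,190]])[0])
print(proj(P,[[484.4,-344.4,8]]))
E
```

```text
t 15.1167 pos [ 432.8 -333.   209.9] x [-0.002  0.002 -1.   ] jaw -74.76 F [ 0.3 -0.5 -0.1] open 91.1 q [-0.68  0.26  1.57  0.    1.32  0.63]
[ 502.51705992 -314.44238527  418.66165845]
[[274.46915912 120.4008606 ]]
```

View pics/w10.png

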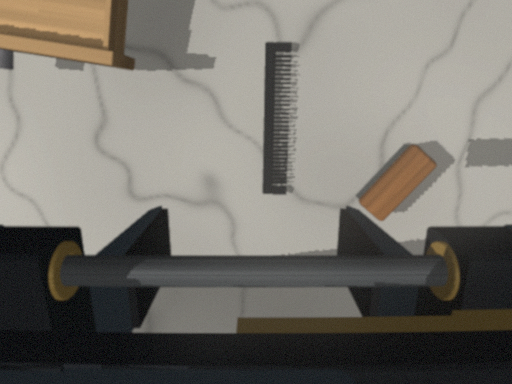

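```bash
python3 - <<'E'
from h import *
import pickle
P,p,d=pickle.load(open("w10.pkl","rb"))
m=(p.max(2)<60).astype(np.uint8); m[:, :255]=0;m[:,305:]=0;m[205:]=0
n,l,st,ce=cv2.connectedComponentsWithStats(m); k=1+st[1:,4].argmax(); print(st[k])
v,u=np.nonzero(l==k)
W=plane(P,np.c_[u,v],8)[:,:2].astype(np.float32)
print(cv2.minAreaRect(W))
spine=[(r,u[v==r].min()) for r in range(46,190,4)]
S=plane(P,np.array([(c,r) for r,c in spine]),8)[:,:2]
f=np.polyfit(S[:,0],S[:,1],1); print("spine slope deg",np.degrees(np.arctan(f[0])))
q=plane(P,[[265,42],[290,42],[287,193],[263,193]],8); print(q.round(1),q.mean(0))
c=cv2.resize(p[30:210,240:320,::-1],None,fx=3.3,fy=3.3,interpolation=cv2.INTER_CUBIC); cv2.imwrite("pics/comb.png",c)
E
```

```text
[265  44  25 143 945]
((486.34564208984375, -341.51873779296875), (167.33041381835938, 25.125885009765625), 11.66355037689209)
spine slope deg 15.851979409302157
[[ 565.9 -309.8    8. ]
 [ 573.4 -337.2    8. ]
 [ 402.  -384.6    8. ]
 [ 394.  -355.4    8. ]] [ 483.83376014 -346.75376542    8.        ]
```

View pics/comb.png

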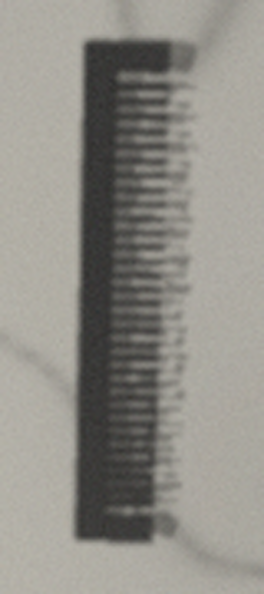

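```bash
python3 - <<'E'
from rig import *
from h import *
s=observe();show(s); print(rel(s,[484,-347,60]))
E
```

```text
t 15.1667 pos [ 433.  -333.2  210.2] x [-0.002  0.001 -1.   ] jaw -74.77 F [ 0.1 -0.4 -0.4] open 91.5 q [-0.68  0.26  1.57  0.    1.32  0.63]
(array([150.1,  27. , -45.8]), array([0., 0., 0.]))
```

Request:
{"method": "carry_out", "body": {"targets": [[15, 7, -12, 0, 0, 0, 0], [40, 15, -25, 0, 0, 0, 0], [70, 22, -38, 0, 0, 0, 0], [105, 27, -46, 0, 0, 0, 0], [140, 27, -46, 0, 0, 0, 0], [170, 27, -46, 0, 0, 0, 0], [195, 27, -46, 0, 0, 0, 0], [215, 27, -46, 0, 0, 0, 0], [225, 27, -46, 0, 0, 0, 0], [230, 27, -46, 0, 0, 0, 0]]}}

```text
clock: 16.0
tool_pos: [483.8, -346.7, -20.6]
tool_rot: [-0.7, -0.094, 0.702, -0.093]
force: [0.7, -0.2, 0.6]
opening: 91.4
```

```bash
python3 - <<'E'
from rig import *
from h import *
s=observe();show(s);P=camera_params("wrist"); p,d=camera("wrist"); cv2.imwrite("pics/w11.png",p[:,:,::-1])
s=observe();show(s)
C=cloud(P,d)
for u in (155,162,345,352):
    v=[k for k in range(150,240) if p[k,u].max()<70]; print(u,[(k,C[k,u].round(0)) for k in v[:9:4]])
E
```

```text
t 16.0 pos [ 483.8 -346.7  -20.6] x [-0.003  0.002 -1.   ] jaw -74.81 F [ 0.7 -0.2  0.6] open 91.4 q [-0.64  0.54  1.76  0.    0.85  0.66]
t 16.05 pos [ 484.1 -347.   -20.3] x [-0.002  0.002 -1.   ] jaw -74.83 F [-0.1  0.6 -0.5] open 91.3 q [-0.64  0.54  1.76  0.    0.85  0.66]
155 [(209, array([ 487., -293.,   24.])), (213, array([ 488., -295.,   29.])), (217, array([ 486., -296.,   31.]))]
162 [(210, array([ 487., -296.,   21.])), (214, array([ 487., -298.,   26.])), (218, array([ 486., -299.,   30.]))]
345 [(209, array([ 512., -389.,   20.])), (213, array([ 511., -388.,   25.])), (217, array([ 510., -387.,   28.]))]
352 [(209, array([ 514., -391.,   24.])), (213, array([ 513., -389.,   29.])), (217, array([ 512., -389.,   31.]))]
```

View pics/w11.png

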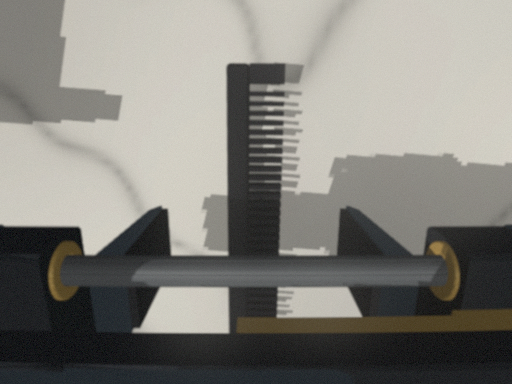

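Comb runs vertically at columns 228–283, centred between the fingers (168, 340). Continuing down gently.

Request:
{"method": "carry_out", "body": {"targets": [[4, 0, 0, 0, 0, 0, 0], [8, 0, 0, 0, 0, 0, 0], [11, 0, 0, 0, 0, 0, 0], [13, 0, 0, 0, 0, 0, 0], [14.5, 0, 0, 0, 0, 0, 0], [15.5, 0, 0, 0, 0, 0, 0], [16, 0, 0, 0, 0, 0, 0], [16, 0, 0, 0, 0, 0, 0]]}}

```text
clock: 16.72
tool_pos: [484.9, -347.6, -34.6]
tool_rot: [0.701, 0.093, -0.701, 0.093]
force: [0.0, 0.3, -0.3]
opening: 91.2
```

Request:
{"method": "carry_out", "body": {"targets": [[0.5, 0, 0, 0, 0, 0, 0], [1, 0, 0, 0, 0, 0, 0], [1, 0, 0, 0, 0, 0, 0]]}}

```text
clock: 16.97
tool_pos: [484.9, -347.5, -35.7]
tool_rot: [0.701, 0.093, -0.701, 0.093]
force: [0.2, -0.4, -0.3]
opening: 91.1
```

Request:
{"method": "carry_out", "body": {"targets": [[0.5, 0, 0, 0, 0, 0, 0], [1, 0, 0, 0, 0, 0, 0], [1.5, 0, 0, 0, 0, 0, 0], [1.5, 0, 0, 0, 0, 0, 0]]}}

```text
clock: 17.3
tool_pos: [484.8, -347.5, -37.3]
tool_rot: [-0.701, -0.093, 0.701, -0.093]
force: [-0.2, -0.6, -0.6]
opening: 91.0
```

```bash
python3 - <<'E'
from rig import *
from h import *
s=observe();show(s);P=camera_params("wrist"); p,d=camera("wrist"); cv2.imwrite("pics/w12.png",p[:,:,::-1])
C=cloud(P,d)
for u in (155,162,166,345,352):
    v=[k for k in range(150,240) if p[k,u].max()<70]; print(u,[(k,C[k,u].round(0)) for k in v[:9:4]])
E
```

```text
t 17.3 pos [ 484.8 -347.5  -37.3] x [-0.  0. -1.] jaw -74.86 F [-0.2 -0.6 -0.6] open 91.0 q [-0.64  0.56  1.78  0.    0.81  0.67]
155 [(209, array([ 488., -294.,    7.])), (213, array([ 489., -296.,   13.])), (217, array([ 487., -296.,   14.]))]
162 [(209, array([ 487., -297.,    2.])), (213, array([ 488., -298.,    9.])), (217, array([ 487., -299.,   12.]))]
166 [(209, array([ 488., -299.,    2.])), (213, array([ 486., -299.,    3.])), (217, array([ 485., -300.,    5.]))]
345 [(209, array([ 512., -390.,    2.])), (213, array([ 512., -388.,    9.])), (217, array([ 511., -388.,   12.]))]
352 [(209, array([ 515., -392.,    7.])), (213, array([ 514., -390.,   13.])), (217, array([ 513., -390.,   15.]))]
```

View pics/w12.png

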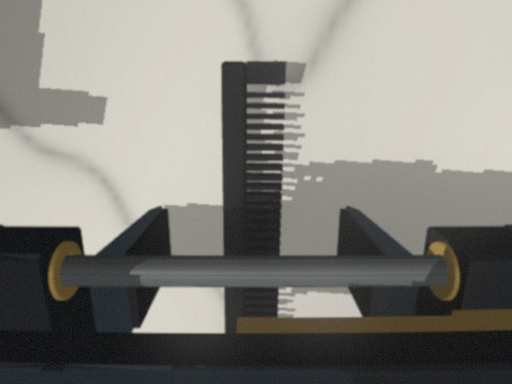

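Tips are about 2 mm above the surface. I'll close on the comb.

Request:
{"method": "carry_out", "body": {"targets": [[0, 0, 0, 0, 0, 0, 230], [0, 0, 0, 0, 0, 0, 230], [0, 0, 0, 0, 0, 0, 230], [0, 0, 0, 0, 0, 0, 230], [0, 0, 0, 0, 0, 0, 230], [0, 0, 0, 0, 0, 0, 230], [0, 0, 0, 0, 0, 0, 230], [0, 0, 0, 0, 0, 0, 230], [0, 0, 0, 0, 0, 0, 230], [0, 0, 0, 0, 0, 0, 230]], "force": 20}}

```text
clock: 18.18
tool_pos: [484.8, -347.5, -37.2]
tool_rot: [0.701, 0.093, -0.701, 0.093]
force: [-1.0, 0.3, -1.0]
opening: 29.6
```

Request:
{"method": "carry_out", "body": {"targets": [[0, 0, 0, 0, 0, 0, 230], [0, 0, 0, 0, 0, 0, 230], [0, 0, 0, 0, 0, 0, 230], [-2, 0, 0, 0, 0, 0, 230], [-6, 0, 0, 0, 0, 0, 230], [-14, 0, 0, 0, 0, 0, 230], [-26, 0, 0, 0, 0, 0, 230], [-40, 0, 0, 0, 0, 0, 230]]}}

```text
clock: 18.85
tool_pos: [484.5, -347.3, 3.3]
tool_rot: [-0.701, -0.093, 0.701, -0.093]
force: [0.4, -0.6, -0.5]
opening: 29.8
```

```bash
python3 - <<'E'
from rig import *
from h import *
s=observe();show(s);P=camera_params("wrist"); p,d=camera("wrist"); cv2.imwrite("pics/w13.png",p[:,:,::-1])
p,d=camera("scene"); cv2.imwrite("pics/sc13.png",cv2.resize(p[60:220,100:260,::-1],None,fx=4,fy=4,interpolation=cv2.INTER_CUBIC))
E
```

```text
t 18.85 pos [ 484.5 -347.3    3.3] x [-0.001  0.001 -1.   ] jaw -74.86 F [ 0.4 -0.6 -0.5] open 29.8 q [-0.64  0.51  1.74  0.    0.89  0.67]
```

View pics/w13.png

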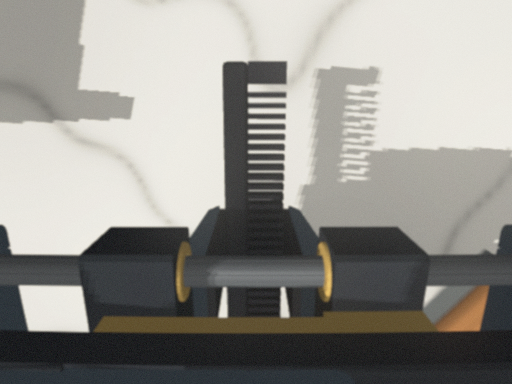

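View pics/sc13.png

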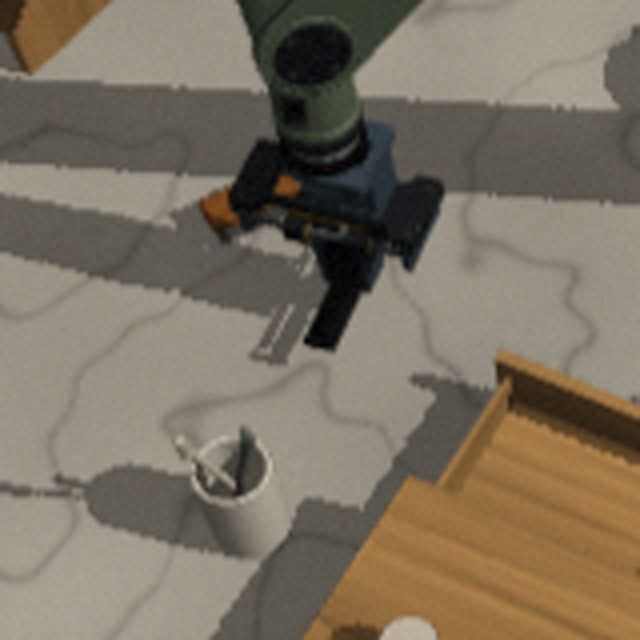

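Request:
{"method": "carry_out", "body": {"targets": [[-15, 0, 0, 0, 0, 0, 230], [-35, 0, 0, 0, 0, 0, 230], [-60, 0, 0, 0, 0, 0, 230], [-85, 0, 0, 0, 0, 0, 230], [-108, 0, 0, 0, 0, 0, 230], [-122, 0, 0, 0, 0, 0, 230], [-130, 0, 0, 0, 0, 0, 230], [-130, 0, 0, 0, 0, 0, 230]]}}

```text
clock: 19.62
tool_pos: [485.6, -348.2, 134.4]
tool_rot: [0.702, 0.092, -0.7, 0.094]
force: [0.7, -0.3, -0.4]
opening: 30.1
```

```bash
python3 - <<'E'
from rig import *
from h import *
s=observe();show(s);P=camera_params("top"); p,d=camera("top"); C=cloud(P,d); z=C[...,2];x=C[...,0];y=C[...,1]
cv2.imwrite("pics/top14.png",cv2.resize(p[120:270,200:410,::-1],None,fx=3.7,fy=3.7,interpolation=cv2.INTER_CUBIC))
m=((z>62)&(z<90)&(x>440)&(x<540)&(abs(y+30)<145))
q=C[m]; print("panel",m.sum(), cv2.minAreaRect(q[:,:2].astype(np.float32)), q.mean(0))
print(rel(s,[547,-30,120]))
E
```

```text
t 19.6167 pos [ 485.6 -348.2  134.4] x [ 0.003 -0.002 -1.   ] jaw -74.87 F [ 0.7 -0.3 -0.4] open 30.1 q [-0.64  0.38  1.58  0.    1.18  0.67]
panel 262 ((490.4714050292969, -35.91191101074219), (14.075894355773926, 263.33599853515625), 5.742579460144043) [490.30737    -35.90061033  71.20545841]
(array([  14. , -291.1, -142.3]), array([0., 0., 0.]))
```

View pics/top14.png

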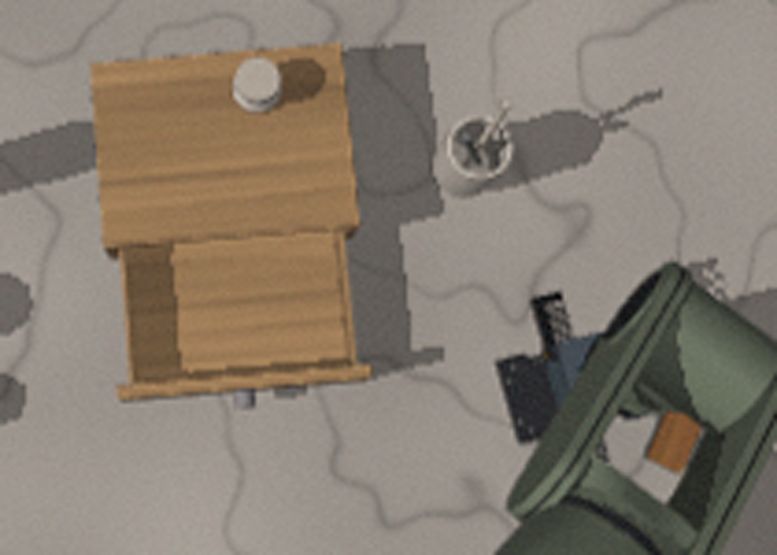

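Request:
{"method": "carry_out", "body": {"targets": [[2, -15, -7, -3, 0, 0, 230], [5, -40, -20, -9, 0, 0, 230], [8, -72, -35, -16, 0, 0, 230], [10, -106, -52, -23, 0, 0, 230], [12, -140, -68, -30, 0, 0, 230], [14, -174, -85, -37, 0, 0, 230], [14, -206, -101, -44, 0, 0, 230], [14, -236, -116, -51, 0, 0, 230], [14, -262, -128, -58, 0, 0, 230], [14, -280, -137, -65, 0, 0, 230]]}}

```text
clock: 20.5
tool_pos: [542.8, -38.7, 116.9]
tool_rot: [-0.539, -0.458, 0.54, -0.456]
force: [-0.4, -0.7, 0.1]
opening: 29.9
```

```bash
python3 - <<'E'
from rig import *
from h import *
s=observe();show(s);print(rel(s,[547,-30,120],5.7))
E
```

```text
t 20.5 pos [542.8 -38.7 116.9] x [-0.004  0.001 -1.   ] jaw -9.42 F [-0.4 -0.7  0.1] open 29.9 q [-0.09  0.32  1.72  0.    1.1   0.07]
(array([-3.1,  2.7, -9.3]), array([-15.1,  -0.1,   0.2]))
```

Request:
{"method": "carry_out", "body": {"targets": [[0, 1, -4, -5, 0, 0, 230], [0, 2, -8, -10, 0, 0, 230], [0, 2, -9, -15.5, 0, 0, 230], [0, 2, -9, -15.5, 0, 0, 230], [0, 2, -9, -15.5, 0, 0, 230], [0, 2, -9, -15.5, 0, 0, 230]]}}

```text
clock: 21.0
tool_pos: [546.8, -33.1, 117.9]
tool_rot: [0.475, 0.524, -0.476, 0.523]
force: [0.6, -1.0, -1.1]
opening: 29.7
```

```bash
python3 - <<'E'
from rig import *
from h import *
s=observe();show(s);print(rel(s,[547,-30,120],5.7))
P=camera_params("wrist"); p,d=camera("wrist"); cv2.imwrite("pics/w15.png",p[:,:,::-1])
p,d=camera("scene"); cv2.imwrite("pics/sc15.png",cv2.resize(p[110:260,170:320,::-1],None,fx=4,fy=4,interpolation=cv2.INTER_CUBIC))
E
```

```text
t 21.0 pos [546.8 -33.1 117.9] x [-0.002  0.    -1.   ] jaw 5.51 F [ 0.6 -1.  -1.1] open 29.7 q [-0.08  0.32  1.72  0.    1.11 -0.18]
(array([-2.1,  0.5, -3.1]), array([-0.2, -0. ,  0.1]))
```

View pics/w15.png

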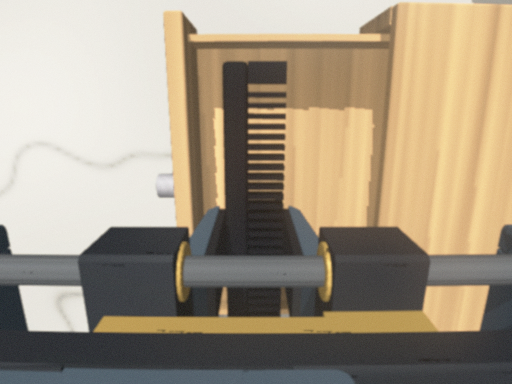

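View pics/sc15.png

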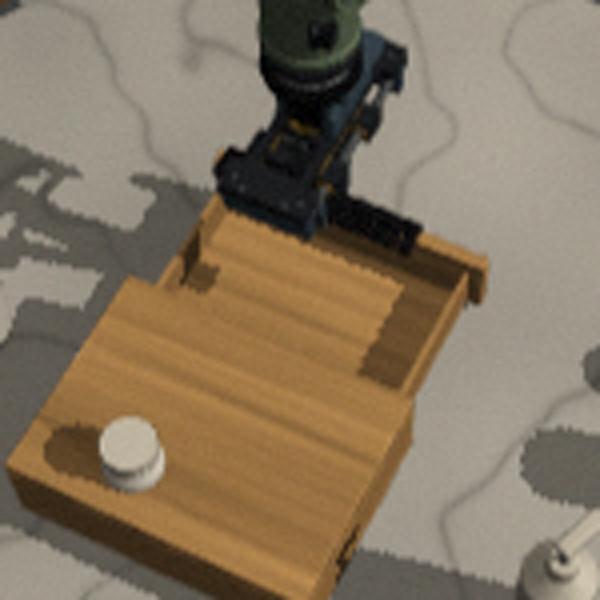

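Comb is parallel to the front panel inside the drawer outline: comb columns 225–287, drawer 195–380. Down now.

Request:
{"method": "carry_out", "body": {"targets": [[6, 0, -2, 0, 0, 0, 230], [18, 0, -3, 0, 0, 0, 230], [35, 0, -3, 0, 0, 0, 230], [55, 0, -3, 0, 0, 0, 230], [75, 0, -3, 0, 0, 0, 230], [93, 0, -3, 0, 0, 0, 230], [108, 0, -3, 0, 0, 0, 230], [120, 0, -3, 0, 0, 0, 230], [127, 0, -3, 0, 0, 0, 230], [130, 0, -3, 0, 0, 0, 230]]}}

```text
clock: 21.93
tool_pos: [546.3, -29.9, -12.5]
tool_rot: [0.475, 0.525, -0.475, 0.523]
force: [0.2, 0.2, -1.1]
opening: 29.6
```

Request:
{"method": "carry_out", "body": {"targets": [[2, 0, 0, 0, 0, 0, 230], [4, 0, 0, 0, 0, 0, 230], [5.5, 0, 0, 0, 0, 0, 230], [6, 0, 0, 0, 0, 0, 230], [6, 0, 0, 0, 0, 0, 230]]}}

```text
clock: 22.35
tool_pos: [547.5, -30.0, -16.8]
tool_rot: [0.475, 0.524, -0.475, 0.524]
force: [-0.6, -1.0, -0.6]
opening: 29.7
```

```bash
python3 - <<'E'
from rig import *
from h import *
s=observe();show(s)
P=camera_params("wrist"); p,d=camera("wrist"); cv2.imwrite("pics/w16.png",p[:,:,::-1])
p,d=camera("scene"); cv2.imwrite("pics/sc16.png",cv2.resize(p[110:260,170:320,::-1],None,fx=4,fy=4,interpolation=cv2.INTER_CUBIC))
E
```

```text
t 22.35 pos [547.5 -30.  -16.8] x [ 0.001  0.    -1.   ] jaw 5.63 F [-0.6 -1.  -0.6] open 29.7 q [-0.08  0.47  1.88  0.    0.79 -0.17]
```

View pics/w16.png

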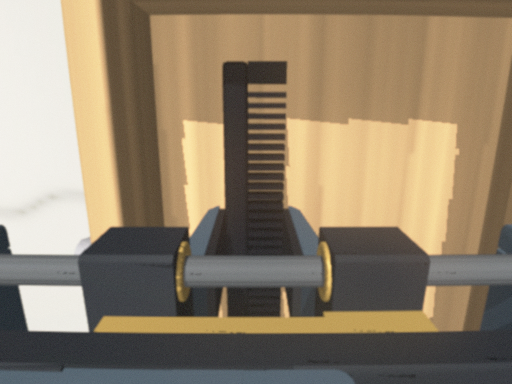

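View pics/sc16.png

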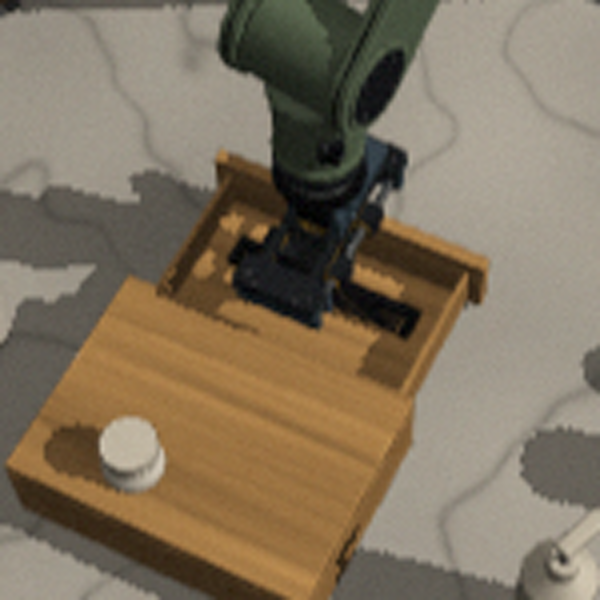

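Comb is inside the drawer, about 5 mm above the floor, with room on all sides. Lowering in small steps.

Request:
{"method": "carry_out", "body": {"targets": [[1, 0, 0, 0, 0, 0, 230], [2, 0, 0, 0, 0, 0, 230], [3, 0, 0, 0, 0, 0, 230], [3.5, 0, 0, 0, 0, 0, 230], [3.5, 0, 0, 0, 0, 0, 230]]}}

```text
clock: 22.87
tool_pos: [547.0, -30.0, -20.9]
tool_rot: [0.475, 0.524, -0.475, 0.524]
force: [0.2, 0.3, 0.1]
opening: 29.5
```

Request:
{"method": "carry_out", "body": {"targets": [[0.5, 0, 0, 0, 0, 0, 230], [1, 0, 0, 0, 0, 0, 230], [1.5, 0, 0, 0, 0, 0, 230], [1.5, 0, 0, 0, 0, 0, 230]]}}

```text
clock: 23.2
tool_pos: [547.2, -30.0, -22.2]
tool_rot: [0.475, 0.524, -0.475, 0.524]
force: [-0.3, 0.6, -1.2]
opening: 30.0
```

Request:
{"method": "carry_out", "body": {"targets": [[0.5, 0, 0, 0, 0, 0, 230], [1, 0, 0, 0, 0, 0, 230], [1, 0, 0, 0, 0, 0, 230]]}}

```text
clock: 23.45
tool_pos: [547.7, -29.9, -22.2]
tool_rot: [0.475, 0.524, -0.475, 0.524]
force: [-0.9, -0.2, 6.8]
opening: 29.6
```

Touching the floor with 6.8 N. Open part way so the fingers stay clear of the panel, then lift.

Request:
{"method": "carry_out", "body": {"targets": [[0, 0, 0, 0, 0, 0, 160], [0, 0, 0, 0, 0, 0, 135], [0, 0, 0, 0, 0, 0, 130], [0, 0, 0, 0, 0, 0, 130], [0, 0, 0, 0, 0, 0, 130], [-3, 0, 0, 0, 0, 0, 130], [-8, 0, 0, 0, 0, 0, 130], [-15, 0, 0, 0, 0, 0, 130], [-25, 0, 0, 0, 0, 0, 130], [-38, 0, 0, 0, 0, 0, 130]]}}

```text
clock: 24.28
tool_pos: [546.3, -30.0, 15.1]
tool_rot: [0.474, 0.525, -0.475, 0.523]
force: [-1.0, -0.3, -0.5]
opening: 44.8
```

Request:
{"method": "carry_out", "body": {"targets": [[-18, 0, 0, 0, 0, 0, 130], [-38, 0, 0, 0, 0, 0, 130], [-60, 0, 0, 0, 0, 0, 130], [-82, 0, 0, 0, 0, 0, 130], [-102, 0, 0, 0, 0, 0, 130], [-118, 0, 0, 0, 0, 0, 130], [-128, 0, 0, 0, 0, 0, 130], [-128, 0, 0, 0, 0, 0, 130]]}}

```text
clock: 24.95
tool_pos: [548.6, -30.1, 145.7]
tool_rot: [0.476, 0.523, -0.474, 0.525]
force: [1.2, -0.0, 0.4]
opening: 44.7
```

```bash
python3 - <<'E'
from rig import *
from h import *
s=observe();show(s)
P=camera_params("wrist"); p,d=camera("wrist"); cv2.imwrite("pics/w17.png",p[:,:,::-1])
C=cloud(P,d)
for u,v in [(233,90),(233,130),(233,180),(215,95),(330,80),(180,160)]: print(u,v,C[v,u].round(1))
E
```

```text
t 24.95 pos [548.6 -30.1 145.7] x [ 0.005 -0.    -1.   ] jaw 5.63 F [ 1.2 -0.   0.4] open 44.7 q [-0.08  0.3   1.68  0.    1.16 -0.17]
233 90 [521.5  48.1  23. ]
233 130 [524.6  10.6  21.7]
233 180 [528.7 -39.2  22.1]
215 95 [504.1  41.9  15.3]
330 80 [613.2  66.8  15.2]
180 160 [484.5 -13.9  72.7]
```

View pics/w17.png

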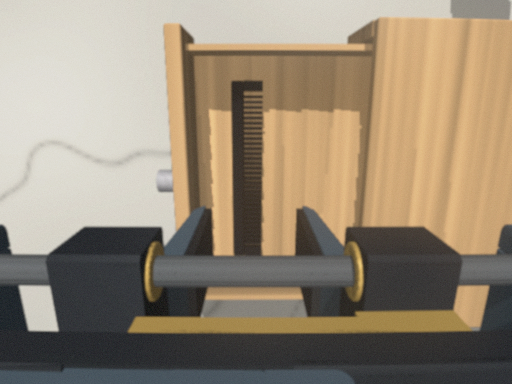

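Comb lies flat in the drawer (top at z≈22.5, floor 15.2; comb at column 247 between panel and mouth). Now I'll shut the fingers and go to the front of the knob.

```bash
python3 - <<'E'
from rig import *
from h import *
s=observe();show(s);print(rel(s,[416,-43.3,140],5.6),rel(s,[416,-43.3,-12],5.6))
E
```

```text
t 25.0 pos [547.6 -30.1 143.9] x [ 0.002 -0.    -1.   ] jaw 5.64 F [-0.8  1.1  0.1] open 44.5 q [-0.08  0.3   1.68  0.    1.16 -0.17]
(array([   3.6, -132.3,    0.2]), array([ 0. ,  0. , -0.1])) (array([ 155.6, -132.6,    0.2]), array([ 0. ,  0. , -0.1]))
```

Request:
{"method": "carry_out", "body": {"targets": [[0, -12, 0, 0, 0, 0, 255], [0, -35, 0, 0, 0, 0, 255], [2, -65, 0, 0, 0, 0, 255], [4, -95, 0, 0, 0, 0, 255], [4, -120, 0, 0, 0, 0, 255], [10, -132, 0, 0, 0, 0, 255], [30, -132, 0, 0, 0, 0, 255], [60, -132, 0, 0, 0, 0, 255], [90, -132, 0, 0, 0, 0, 255], [115, -132, 0, 0, 0, 0, 255]]}}

```text
clock: 25.83
tool_pos: [413.9, -42.8, 25.5]
tool_rot: [0.474, 0.525, -0.475, 0.523]
force: [0.0, 0.5, -0.2]
opening: 0.4
```

Request:
{"method": "carry_out", "body": {"targets": [[18, 0, 0, 0, 0, 0, 255], [30, 0, 0, 0, 0, 0, 255], [38, 0, 0, 0, 0, 0, 255], [40, 0, 0, 0, 0, 0, 255], [40, 0, 0, 0, 0, 0, 255]]}}

```text
clock: 26.25
tool_pos: [415.1, -42.9, -12.8]
tool_rot: [0.474, 0.525, -0.475, 0.523]
force: [-0.0, 0.3, 0.8]
opening: 0.6
```

```bash
python3 - <<'E'
from rig import *
from h import *
s=observe();show(s)
P=camera_params("wrist"); p,d=camera("wrist"); cv2.imwrite("pics/w18.png",p[:,:,::-1])
p,d=camera("scene"); cv2.imwrite("pics/sc18.png",cv2.resize(p[90:240,200:350,::-1],None,fx=4,fy=4,interpolation=cv2.INTER_CUBIC))
E
```

```text
t 26.25 pos [415.1 -42.9 -12.8] x [-0.002  0.    -1.   ] jaw 5.64 F [-0.   0.3  0.8] open 0.6 q [-0.13  0.31  2.17  0.    0.67 -0.23]
```

View pics/w18.png

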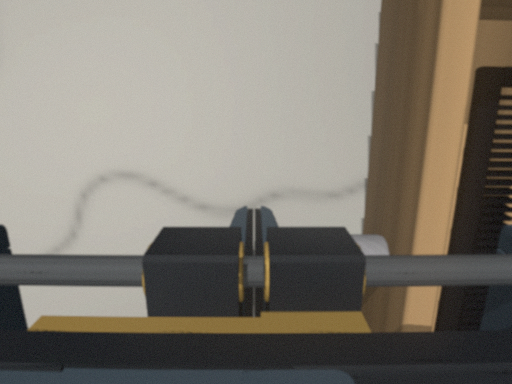

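View pics/sc18.png

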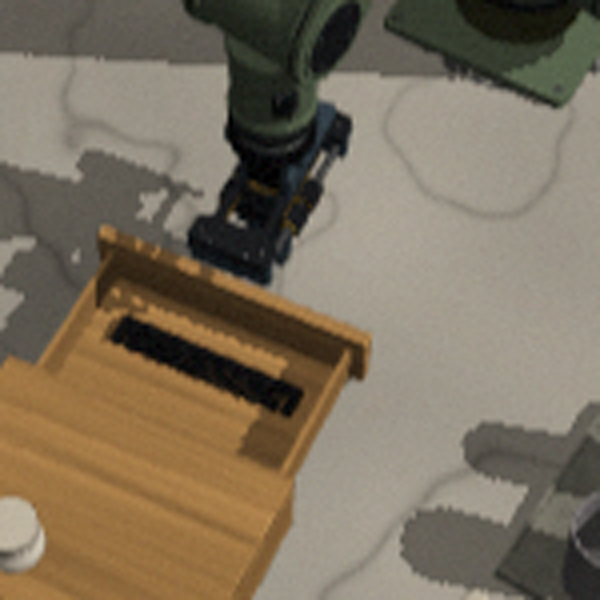

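Request:
{"method": "carry_out", "body": {"targets": [[0, 8, 0, 0, 0, 0, 255], [0, 16, 0, 0, 0, 0, 255], [0, 23, 0, 0, 0, 0, 255], [0, 28, 0, 0, 0, 0, 255], [0, 33, 0, 0, 0, 0, 255], [0, 38, 0, 0, 0, 0, 255], [0, 43, 0, 0, 0, 0, 255], [0, 48, 0, 0, 0, 0, 255], [0, 54, 0, 0, 0, 0, 255], [0, 60, 0, 0, 0, 0, 255]]}}

```text
clock: 27.18
tool_pos: [475.7, -36.9, -12.3]
tool_rot: [0.475, 0.524, -0.475, 0.524]
force: [-0.8, 0.2, 0.9]
opening: 0.4
```

```bash
python3 - <<'E'
from rig import *
from h import *
s=observe();show(s)
P=camera_params("wrist"); p,d=camera("wrist"); cv2.imwrite("pics/w19.png",p[:,:,::-1])
p,d=camera("scene"); cv2.imwrite("pics/sc19.png",cv2.resize(p[90:240,200:350,::-1],None,fx=4,fy=4,interpolation=cv2.INTER_CUBIC))
E
```

```text
t 27.1833 pos [475.7 -36.9 -12.3] x [-0.001  0.    -1.   ] jaw 5.63 F [-0.8  0.2  0.9] open 0.4 q [-0.1   0.38  2.04  0.    0.73 -0.2 ]
```

View pics/w19.png

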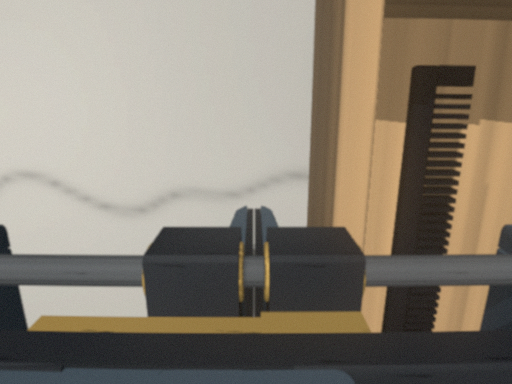

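View pics/sc19.png

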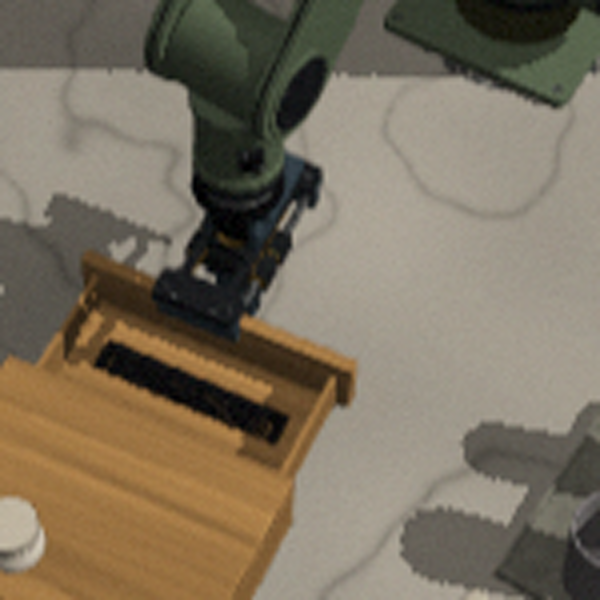

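The drawer is moving smoothly on the knob and the comb is lying still.

Request:
{"method": "carry_out", "body": {"targets": [[0, 8, 0, 0, 0, 0, 255], [0, 18, 0, 0, 0, 0, 255], [0, 28, 0, 0, 0, 0, 255], [0, 38, 0, 0, 0, 0, 255], [0, 48, 0, 0, 0, 0, 255], [0, 58, 0, 0, 0, 0, 255], [0, 67, 0, 0, 0, 0, 255], [0, 75, 0, 0, 0, 0, 255], [0, 82, 0, 0, 0, 0, 255], [0, 88, 0, 0, 0, 0, 255]]}}

```text
clock: 28.12
tool_pos: [563.9, -28.2, -12.3]
tool_rot: [0.475, 0.524, -0.475, 0.524]
force: [-1.2, 1.3, -0.2]
opening: 0.5
```

```bash
python3 - <<'E'
from rig import *
from h import *
s=observe();show(s)
p,d=camera("scene"); cv2.imwrite("pics/sc20.png",cv2.resize(p[90:240,200:350,::-1],None,fx=4,fy=4,interpolation=cv2.INTER_CUBIC))
E
```

```text
t 28.1167 pos [563.9 -28.2 -12.3] x [-0.  0. -1.] jaw 5.64 F [-1.2  1.3 -0.2] open 0.5 q [-0.07  0.49  1.83  0.    0.82 -0.17]
```

View pics/sc20.png

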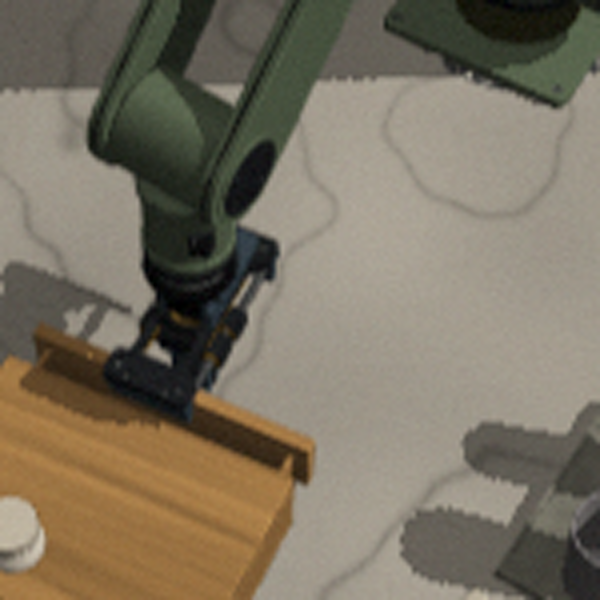

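Request:
{"method": "carry_out", "body": {"targets": [[0, 4, 0, 0, 0, 0, 255], [0, 8, 0, 0, 0, 0, 255], [0, 12, 0, 0, 0, 0, 255], [0, 15, 0, 0, 0, 0, 255], [0, 18, 0, 0, 0, 0, 255], [0, 20, 0, 0, 0, 0, 255], [0, 21, 0, 0, 0, 0, 255], [0, 22, 0, 0, 0, 0, 255]]}}

```text
clock: 28.83
tool_pos: [585.2, -26.4, -12.1]
tool_rot: [0.475, 0.524, -0.475, 0.524]
force: [-2.2, -0.7, 1.7]
opening: 0.4
```

Request:
{"method": "carry_out", "body": {"targets": [[0, 1, 0, 0, 0, 0, 255], [0, 2, 0, 0, 0, 0, 255], [0, 3, 0, 0, 0, 0, 255], [0, 3, 0, 0, 0, 0, 255]]}}

```text
clock: 29.17
tool_pos: [588.3, -26.0, -12.1]
tool_rot: [0.475, 0.524, -0.475, 0.524]
force: [-0.5, 0.2, 1.0]
opening: 0.2
```

Request:
{"method": "carry_out", "body": {"targets": [[0, 1, 0, 0, 0, 0, 255], [0, 2, 0, 0, 0, 0, 255], [0, 2, 0, 0, 0, 0, 255]]}}

```text
clock: 29.42
tool_pos: [590.3, -25.7, -12.2]
tool_rot: [0.475, 0.524, -0.475, 0.524]
force: [-2.5, -0.1, 1.0]
opening: 0.4
```

Request:
{"method": "carry_out", "body": {"targets": [[0, 1, 0, 0, 0, 0, 255], [0, 2, 0, 0, 0, 0, 255], [0, 2, 0, 0, 0, 0, 255]]}}

```text
clock: 29.67
tool_pos: [592.2, -25.5, -12.2]
tool_rot: [0.475, 0.524, -0.475, 0.524]
force: [-1.1, -0.7, 0.8]
opening: 0.7
```

```bash
python3 - <<'E'
from rig import *
from h import *
s=observe();show(s)
p,d=camera("scene"); cv2.imwrite("pics/sc21.png",cv2.resize(p[120:240,180:300,::-1],None,fx=5,fy=5,interpolation=cv2.INTER_CUBIC))
E
```

```text
t 29.6667 pos [592.2 -25.5 -12.2] x [ 0.  0. -1.] jaw 5.64 F [-1.1 -0.7  0.8] open 0.7 q [-0.06  0.52  1.77  0.    0.86 -0.16]
```

View pics/sc21.png

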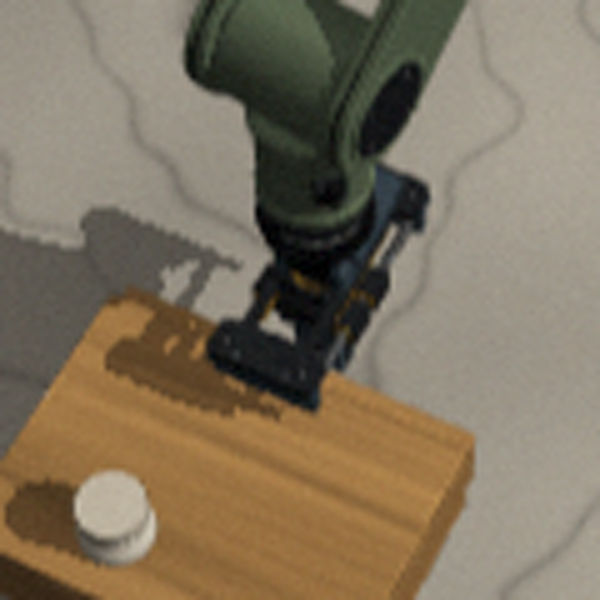

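Request:
{"method": "carry_out", "body": {"targets": [[0, 1, 0, 0, 0, 0, 255], [0, 2, 0, 0, 0, 0, 255], [0, 2, 0, 0, 0, 0, 255]]}}

```text
clock: 29.97
tool_pos: [594.2, -25.3, -12.2]
tool_rot: [0.475, 0.524, -0.475, 0.524]
force: [-0.3, 0.1, 0.0]
opening: 0.2
```

Request:
{"method": "carry_out", "body": {"targets": [[0, 1, 0, 0, 0, 0, 255], [0, 1, 0, 0, 0, 0, 255]]}}

```text
clock: 30.13
tool_pos: [595.2, -25.2, -12.2]
tool_rot: [0.475, 0.524, -0.475, 0.524]
force: [-0.4, 0.3, -0.3]
opening: 0.4
```

Request:
{"method": "carry_out", "body": {"targets": [[0, 1, 0, 0, 0, 0, 255], [0, 1, 0, 0, 0, 0, 255]]}}

```text
clock: 30.3
tool_pos: [596.1, -25.1, -12.2]
tool_rot: [0.475, 0.524, -0.475, 0.524]
force: [-1.0, -0.8, 0.0]
opening: 0.0
```

Request:
{"method": "carry_out", "body": {"targets": [[0, 1, 0, 0, 0, 0, 255], [0, 1, 0, 0, 0, 0, 255]]}}

```text
clock: 30.47
tool_pos: [596.2, -25.1, -12.2]
tool_rot: [0.474, 0.524, -0.475, 0.524]
force: [-3.8, -1.8, 2.8]
opening: 0.9
```

Request:
{"method": "carry_out", "body": {"targets": [[0, 1, 0, 0, 0, 0, 255], [0, 1, 0, 0, 0, 0, 255]]}}

```text
clock: 30.63
tool_pos: [596.2, -25.1, -12.2]
tool_rot: [0.474, 0.525, -0.476, 0.523]
force: [-5.1, -0.3, 4.4]
opening: 0.3
```

Request:
{"method": "carry_out", "body": {"targets": [[0, 1, 0, 0, 0, 0, 255], [0, 1, 0, 0, 0, 0, 255]]}}

```text
clock: 30.8
tool_pos: [596.1, -25.1, -12.2]
tool_rot: [0.473, 0.525, -0.476, 0.523]
force: [-8.1, -2.3, 5.9]
opening: 0.4
```

The arm has stopped at a hard stop with the force rising to 8 N, so the drawer is shut. Backing off straight, then up and away.

Request:
{"method": "carry_out", "body": {"targets": [[0, -4, 0, 0, 0, 0, 255], [0, -12, 0, 0, 0, 0, 255], [0, -30, 0, 0, 0, 0, 255], [0, -55, 0, 0, 0, 0, 255], [0, -85, 0, 0, 0, 0, 255], [-15, -115, 0, 0, 0, 0, 255], [-45, -145, 0, 0, 0, 0, 255], [-80, -165, 0, 0, 0, 0, 255], [-110, -175, 0, 0, 0, 0, 255], [-110, -175, 0, 0, 0, 0, 255]]}}

```text
clock: 31.63
tool_pos: [426.8, -42.5, 103.0]
tool_rot: [0.477, 0.521, -0.473, 0.527]
force: [0.7, 0.1, 0.0]
opening: 0.7
```

```bash
python3 - <<'E'
from rig import *
from h import *
show(observe())
P=camera_params("top");p,d=camera("top"); cv2.imwrite("pics/topend.png",cv2.resize(p[110:270,100:410,::-1],None,fx=2.5,fy=2.5,interpolation=cv2.INTER_CUBIC))
p2,d2=camera("scene"); cv2.imwrite("pics/scend.png",cv2.resize(p2[70:290,120:440,::-1],None,fx=2.4,fy=2.4,interpolation=cv2.INTER_CUBIC))
C=cloud(P,d); z=C[...,2];x=C[...,0];y=C[...,1]
m=(z>62)&(z<80)&(x>560)&(x<680)&(abs(y+25)<145); print(m.sum(),cv2.minAreaRect(C[m][:,:2].astype(np.float32)))
m=(z>85)&(abs(x-435)<45)&(abs(y-348)<45); print("jar",m.sum(),C[m].mean(0))
E
```

```text
t 31.6333 pos [426.8 -42.5 103. ] x [ 0.012 -0.001 -1.   ] jaw 5.61 F [0.7 0.1 0. ] open 0.7 q [-0.13  0.15  2.    0.    0.98 -0.22]
321 ((652.3494262695312, -20.635498046875), (64.83724212646484, 268.5448913574219), 2.7547030448913574)
jar 191 [434.85756332 347.82974238  99.7463172 ]
```

View pics/topend.png

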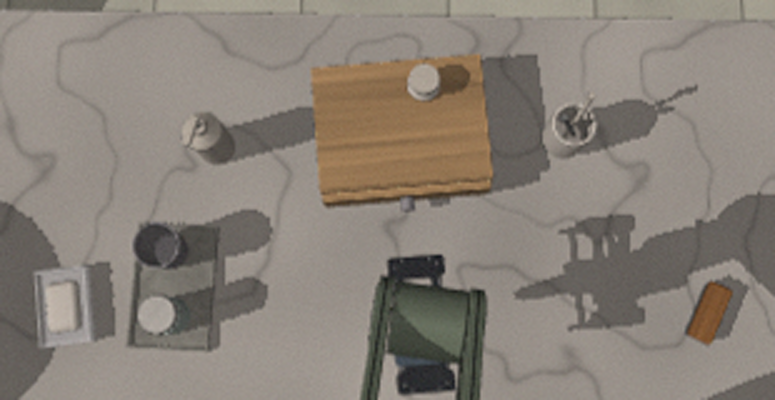

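View pics/scend.png

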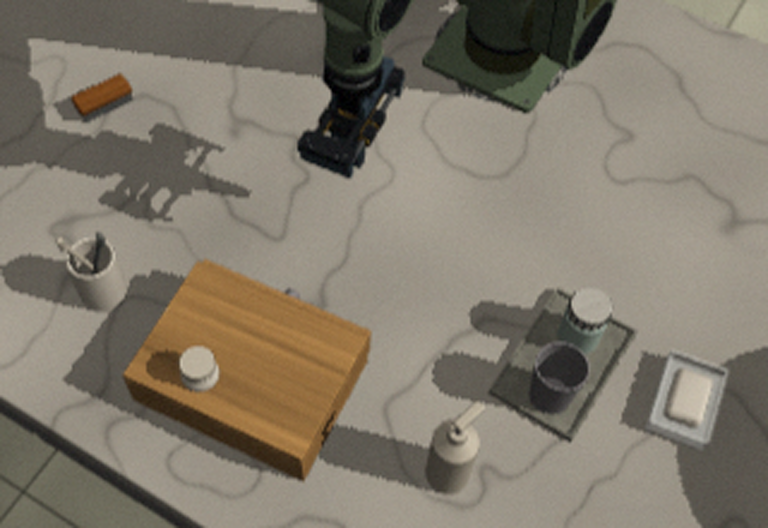

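Request:
{"method": "carry_out", "body": {"targets": [[0, 0, 0, 0, 0, 0, 255], [0, 0, 0, 0, 0, 0, 255], [0, 0, 0, 0, 0, 0, 255]]}}

```text
clock: 31.98
tool_pos: [424.4, -41.9, 96.5]
tool_rot: [0.474, 0.525, -0.475, 0.523]
force: [0.1, -0.5, -0.4]
opening: 0.1
```

```bash
python3 - <<'E'
from rig import *
print(close_job())
E
```

```text
the job is handed in; nothing more can be done
None
```

The job is done and handed in at about 32 s: the jar is on the tray, the comb is in the drawer and the drawer is shut. The hand-in reported no verdict.

- **Jar:** I set it on the free half of the tray at about (435, 348) mm. After release its top measured z ≈ 101 mm, which matches standing upright on the tray floor. It was in the same place in the last pictures.
- **Comb:** I laid it crosswise in the drawer. Its top measured about 22–23 mm against a floor at 15 mm, so it was lying flat. Once the drawer was shut it was out of sight, so I could not check it again.
- **Drawer:** I pushed the knob at about 120 mm/s, slowing down for the last part, until it met a hard stop at about 8 N. The last pictures show the front flush with the case.
- **Bystanders:** In the last pictures they all look to be standing where they started. I judged this by eye and did not measure it.

**What disagreed:** the real fingertips sit about 40 mm higher than the reported tool point. Because of this, my first grasp closed in the air above the jar's cap without touching it. I corrected for the offset in every later move. The depth reading around the shut drawer's front mixed in part of the unit's top, so it was no use as a check. I relied on the hard stop and the pictures instead.

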